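Unship the tablet cradle from its ball mount

TASK

The ward round is about to start and the tablet cradle has to come off its desk mount. First draw the tablet up out of the cradle's slot by its top edge and stand it fully home in the charging stand, without dropping it; then squeeze the cradle's spring latch against its hand grip, lift the cradle straight up off the ball and finish holding it in the gripper, still and level, about 10 cm above where it sat. Leave the pen pot, label roll and stapler where they are.

Things in the scene. Friction and masses are not known exactly. Their poses are not given: they have to be found in the camera images.
- tablet: small black tablet computer standing upright in the cradle's slot, 170 mm long (its y), 112 mm high (its z), 9 mm thick (its x, screen towards -x), 0.26 kg. Origin: middle of its lower long edge. It can lean a few degrees in the slot
- cradle: loose tablet cradle, 0.4 kg, seated on the mount: a round aluminium coupler housing of 60 mm diameter, roof at z = 71 mm, covers the ball; a tongue runs from it to -x to a grey slotted tablet holder. Origin on the ball's axis at worktop level when seated, z up. Centre of mass about 12 mm to -x of that axis. Housing over ball and tongue between cheeks have 1 to 2 mm play; it lifts straight up
- slot (a point): middle of the floor of the tablet slot, 66 mm to the cradle's -x of the ball's axis, axes as the cradle's; the tablet's origin is here when it stands in the cradle. The grey holder is 184 mm long in y and 20 mm in x; slot 12 mm wide, its walls rise 32 mm (front, -x) and 44 mm (back) above this point
- grip (a point): point over the ball's axis, 98 mm above the worktop when seated. Two ribbed black uprights, 26 mm wide in x, stand on the roof from 27 mm below it to 14 mm above: the fixed hand grip (cradle y = 7 to 19 mm) and the latch trigger (y = -29 to -20 mm at rest). Outer faces are 48 mm apart at rest, 38 mm with the trigger fully squeezed, this point then midway between them
- trigger_face (a point): middle of the trigger's outer face, which looks to the cradle's -y; moves with the trigger
- socket (a point): point on the cradle that coincides with the ball's centre when the cradle is seated
- trigger (a joint): travel of the spring latch, 0 at rest (locked under the ball) to 0.010 m fully squeezed towards the hand grip (the cradle's +y). Spring 4 N at rest, 8 N at the end; above 0.007 the bolt is clear of the ball. It springs back when let go
- mount: fixed dark steel desk mount, base plate 150 x 110 x 11 mm, with a 32 mm ball on a neck and a saddle with two cheeks under the cradle's tongue. Origin: on the worktop under the ball; axes as the seated cradle's
- ball (a point): centre of the mount's ball, 48 mm above the worktop
- stand: fixed white charging stand, base 100 x 200 mm, with one upright bay for the tablet, along its y: 13 mm wide in x, 181 mm long, floor 13 mm above the worktop, walls to 46 mm (front, -x) and 55 mm (back, +x) with flared lips above to 56 and 68 mm; the mouth is about 26 mm wide. Origin: on the worktop under the middle of the bay
- bay (a point): middle of the bay's floor, 13 mm above the worktop; axes as the stand's; a tablet fully home has its origin here
- pen_pot: black pen pot with pens, 80 x 84 x 147 mm, bystander; origin under its middle
- label_roll: white label roll, 90 mm across, 60 mm high, bystander; origin under its middle
- stapler: stapler, 64 x 116 x 37 mm, bystander; origin under its middle

How it is judged:
By the outcome, as a careful person would: the job done as asked, in the order asked, and still so for the second after the job is handed in, while the arm keeps its last pose, push and grip.
It also fails if it takes over 54 s, if anything falls off the work surface, if the arm or the gripper's body presses on something with over 40 N, if the wrist force passes 120 N, or if a joint passes its speed limit or range.

ROBOT

A 6-joint arm with a two-finger parallel gripper is mounted at the origin on a cart in front of the work surface, level with it; the furniture and walls round the work are solid. World frame = base frame: x ahead of the robot, y to its left, z up, the work surface at z = 0. Lengths are in m, angles in degrees, forces in N, time in s.
With the tool pointing down it reaches from about 0.375 to 0.9 m from the base axis. Payload 3.1 kg.
Tool frame: the origin (TCP) lies on the centre line of the jaws, within the pads' length; the fingertips stand 17 mm ahead of it and the grasp point (between the pads) lies 2 mm behind it; z points along the fingers, y is the line along which they close (so a half turn about z gives the same grasp; the last joint's range is limited). The gripper opens to 87 mm and grips with 3 to 60 N. Pads are 19 mm wide; open, the fingers measure 117 mm over their backs; the gripper's body (75 mm by 190 mm) begins 51 mm behind the grasp point.
Start: joints at [-78.467, 30.224, 82.088, -0, 67.689, -10.227], TCP at [0.232, -0.58, 0.209] pointing down, gripper open.
Joint ranges: [-176.69, 176.69], [-43.24, 126.21], [12.49, 139.97], [-82, 262], [0, 151.66], [-163.58, 163.58]. Speed limits (degrees/s): [159.86, 159.86, 180, 180, 180, 180].

INTERFACE

Orientations are given as a 3x3 rotation matrix whose columns are the frame's x, y, z axes.
In Python, from rig import bot, imaging, finder gives the robot as it stands. The module is installed in compiled form; this text tells all that it offers.
- The arm moves only by the tool play_rows, never from a script. Its argument "motion" is a list that holds one entry, the list of rows, each a list of 6 numbers: the shift along the tool's x, y, z in m, then the turn, a rotation vector about the tool's x, y, z in degrees. In form: [[[dx, dy, dz, wx, wy, wz], ...]]. A call has 1 to 8 rows; each row is the pose to reach, as a shift and turn from the pose commanded when the call began, along the tool's axes at that moment; what a row does not reach only later rows make up. A row lasts 1/12 s, in which the tool goes at most 41.7 mm and 7.16 degrees, less where a joint would pass 70% of its speed; a pose out of reach is approached as far as the arm can. A call with a gripper value outside its range is refused whole. "fingers" is the finger opening in m, from 0 to 0.087, set as the call begins (left out, the last holds). The fingers move at their own pace and stop on an object; the grip force is fixed at half the most. Time passes only in rows, so rows that repeat a pose let the fingers close. It gives the time, the measured TCP pose, the force, the opening and the grip force at its end, in the units of the state.
- bot.read_state(): the state, without advancing time (a new reading comes with each control period).
- imaging.capture(name): name is "scene" or "top" or "wrist"; returns a dict with "frame" (384x512x3 uint8, red, green, blue), "camera_matrix" (3x3 intrinsics, pixels), "R" (3x3) and "t" (3): a world point X has camera coordinates R X + t. Camera axes: x right, y down, z forward; pixel columns grow to the right and rows downward; lengths in m; the calibration is good to about 2 mm. A picture is of the moment at which its call begins. There is no depth.
- bot.hand_in(): hands the job in; it is judged then, once.
Trained networks look in the newest picture that a camera, given by its name, has taken for a name from the list of things; names that differ only in an ending like _2 or _b are one class to them, and where a whole thing is asked for, a point or a joint stands for the part that bears it (a point fixed in the world has none). Each returns a list of dicts, best first, with "confidence" (0 to 1); they miss things now and then, are a little off and sometimes report something else, mostly with a low value. They report only what shows in the picture. A call takes as long as a camera call.
- finder.recognise(camera, name): "at" ([x, y, z] in m, in world coordinates, good to about 4 mm: the middle of the surface that is visible of it).
- finder.outline_of(camera, name): "pixels" (384x512 bool, what is visible of it).
The state is a dict: "time_s": time; "joint_positions": joint angles; "qvel": joint speeds; "tau": joint torques, N m; "position": TCP position; "tcp_rot": TCP orientation; "force": force on the tool from outside, world axes, zero at the start; "moment": the same for the moment, N m; "opening": opening from 0.0 (shut) to 1.0 (fully open); "grasp_force": force on a finger pad.
Only numpy, scipy, OpenCV 4.12 (cv2) and the standard library are available. Lean on these libraries where they do the work, as an engineer would, in place of code of your own. Each camera call takes 0.05 s, during which the arm holds its last target. There are 200 camera calls.

## Working session

There is one attempt and no reset: what is moved stays moved. The work goes in short steps, Python scripts to look and compute and a tool call to move; the robot and the scene stay as the last step left them, time stands still between calls to the robot, and variables do not carry over. Pictures are saved under pics/ and viewed, at most 10 in all, crops included, and the job is handed in when it is done.

Besides the shell and the picture viewer there is one more tool, called after ">>>" by a JSON object that holds its "api" and its "payload". play_rows: Moves the arm, as the interface text tells. Its arguments: {"type":"object","properties":{"motion":{"type":"array"},"fingers":{"type":"number"}},"required":["motion"]}

```bash
mkdir -p pics; cat > h.py <<'E'
import numpy as np, cv2
from rig import bot, imaging, finder
def save(c,n):
    d=imaging.capture(c); cv2.imwrite('pics/'+n,cv2.cvtColor(d['frame'],cv2.COLOR_RGB2BGR)); return d
def proj(d,X):
    X=np.atleast_2d(X); p=(d['R']@X.T).T+d['t']; p=p@d['camera_matrix'].T; return p[:,:2]/p[:,2:]
def ray(d,uv,z):
    k=np.linalg.inv(d['camera_matrix'])@np.array([uv[0],uv[1],1.]); r=d['R'].T@k; o=-d['R'].T@d['t']
    return o+r*(z-o[2])/r[2]
E
python3 - <<'E'
from h import *
ims=[]
for c in ['scene','top','wrist']:
    d=save(c,c+'0.png'); ims.append(d['frame'])
    print(c,'campos',np.round(-d['R'].T@d['t'],3))
    if c!='wrist':
        for n in ['tablet','cradle','grip','trigger_face','mount','stand','pen_pot','label_roll','stapler','slot','bay']:
            r=finder.recognise(c,n); print(n,[(np.round(q['at'],3).tolist(),round(q['confidence'],2)) for q in r[:2]])
cv2.imwrite('pics/scene_b.png',cv2.resize(cv2.cvtColor(ims[0],cv2.COLOR_RGB2BGR),(800,600)))
cv2.imwrite('pics/top_b.png',cv2.resize(cv2.cvtColor(ims[1],cv2.COLOR_RGB2BGR),(800,600)))
s=bot.read_state();print(s)
E
```

```text
scene campos [ 0.724 -1.059  0.646]
tablet [([0.47, 0.011, 0.123], 0.76)]
cradle [([0.511, -0.008, 0.067], 0.77)]
grip [([0.516, -0.003, 0.066], 0.65), ([0.528, -0.012, 0.095], 0.65)]
trigger_face [([0.528, -0.009, 0.092], 0.62)]
mount [([0.514, -0.008, 0.015], 0.58), ([0.477, -0.312, 0.016], 0.41)]
stand [([0.48, -0.311, 0.014], 0.64), ([0.514, -0.004, 0.064], 0.47)]
pen_pot [([0.673, 0.079, 0.077], 0.89), ([0.479, -0.31, 0.016], 0.6)]
label_roll [([0.418, 0.354, 0.054], 0.56)]
stapler [([0.513, -0.006, 0.064], 0.16)]
slot [([0.516, -0.004, 0.065], 0.78)]
bay [([0.476, -0.311, 0.013], 0.63), ([0.527, -0.013, 0.092], 0.18)]
top campos [0.438 0.031 1.521]
tablet [([0.472, 0.03, 0.152], 0.64)]
cradle [([0.517, 0.023, 0.076], 0.88), ([0.679, 0.113, 0.061], 0.44)]
grip [([0.514, 0.02, 0.071], 0.69)]
trigger_face []
mount [([0.506, 0.019, 0.012], 0.66)]
stand [([0.469, -0.279, 0.011], 0.87), ([0.369, 0.214, 0.034], 0.72)]
pen_pot [([0.675, 0.11, 0.06], 0.84)]
label_roll [([0.418, 0.377, 0.062], 0.83)]
stapler [([0.37, 0.214, 0.033], 0.88)]
slot [([0.516, 0.021, 0.071], 0.63)]
bay [([0.47,
[... 159 characters left out ...]
391135e-04,
        6.76873287e+01, -1.02278435e+01]), 'qvel': array([-0.00792295, -0.07662334,  0.04176593,  0.09780758,  0.08252841,
        0.00325183]), 'tau': array([-5.58347983e-04, -4.40025544e+01, -1.76983953e+01,  6.34668418e-02,
        5.06048324e-02, -8.72383168e-06]), 'position': array([ 0.23171361, -0.58043857,  0.20853357]), 'tcp_rot': array([[ 9.28745971e-01,  3.70716766e-01, -4.58442392e-06],
       [ 3.70716766e-01, -9.28745971e-01,  2.56875609e-06],
       [-3.30548430e-06, -4.08524468e-06, -1.00000000e+00]]), 'force': array([-0.29575766,  0.06798891, -0.55164305]), 'moment': array([-0.01000111, -0.02700469, -0.01128665]), 'grasp_force': 0.0, 'opening': 0.9996466611536486}
```

View pics/scene_b.png

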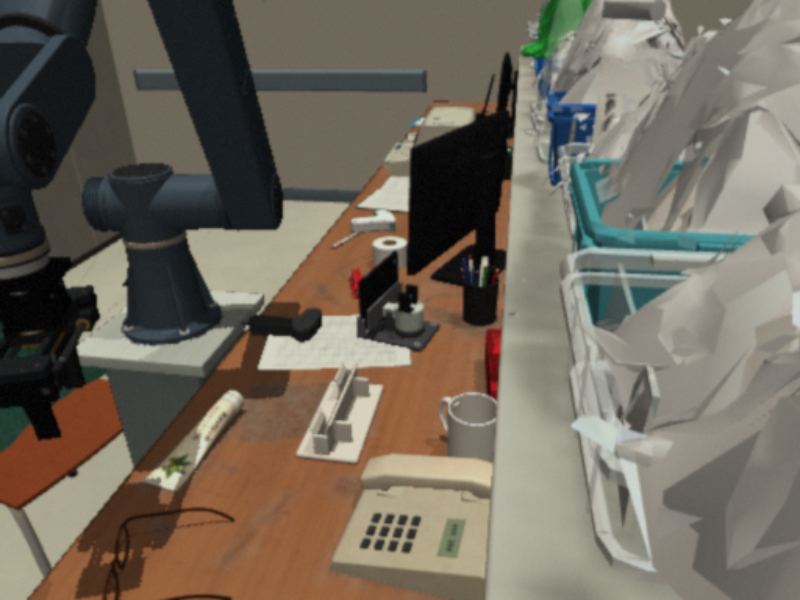

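View pics/top_b.png

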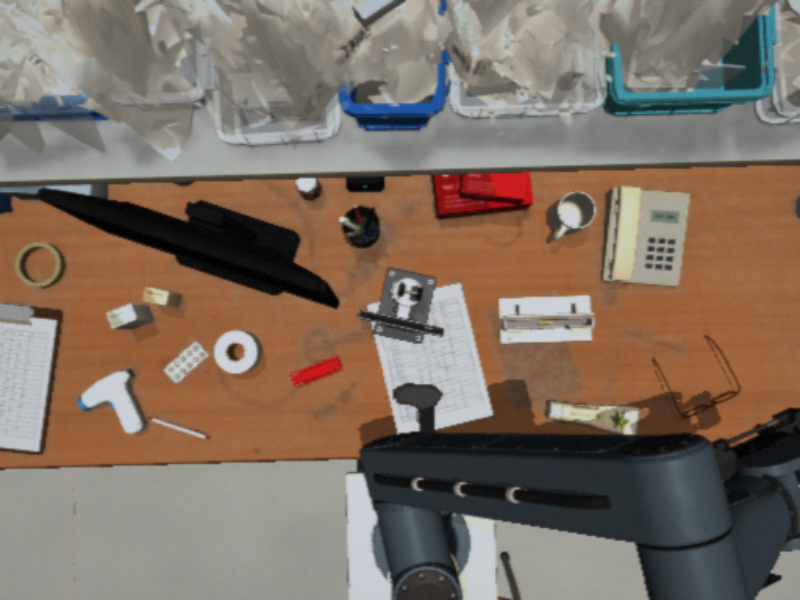

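The scene view (800x600) shows the stand at (340,415), the tablet in the cradle at (380,290) and the grip at (408,300). The top view shows the tablet edge from (360,315) to (442,332), the stand at (546,319) and the monitor's near corner at (337,305). The scene and top finders disagree by about 3 cm in y, so I'll check the geometry.

```bash
python3 - <<'E'
from h import *
T=save('top','t1.png');S=save('scene','s1.png')
def mask(c,n):
    r=finder.outline_of(c,n); return r[0]['pixels'].astype(np.uint8) if r else None
ts=mask('top','stand');tt=mask('top','tablet');tc=mask('top','cradle')
ss=mask('scene','stand');st=mask('scene','tablet');sc=mask('scene','cradle')
for n,m,z in[('stand',ts,0.006),('tablet',tt,.155),('cradle',tc,.07)]:
    r=cv2.minAreaRect(np.argwhere(m)[:,::-1].astype(np.float32)); b=cv2.boxPoints(r)
    print(n,np.round(b,0).tolist(),np.round([ray(T,p,z)[:2] for p in b],3).tolist())
# monitor corner triangulation, top px(337,305)/800*512
def tri(a,b):
    P=[d['camera_matrix']@np.c_[d['R'],d['t']] for d in(T,S)]
    X=cv2.triangulatePoints(P[0],P[1],np.array(a,float).reshape(2,1)*.64,np.array(b,float).reshape(2,1)*.64)[:,0];X=X[:3]/X[3]
    return np.round(X,3),np.round(proj(T,X)/.64-a,1),np.round(proj(S,X)/.64-b,1)
print('monitor',tri((337,305),(410,152)))
print('stand cornerNR',tri((593,341),(299,456)), tri((590,297),(361,461)),tri((500,299),(382,386)))
print('tablet top corners',tri((442,332),(360,293)),tri((360,315),(397,256)))
# annotated crop
top=cv2.cvtColor(T['frame'],cv2.COLOR_RGB2BGR)[150:240,200:400]; sce=cv2.cvtColor(S['frame'],cv2.COLOR_RGB2BGR)[140:310,180:330]
a=cv2.resize(top,(800,360),interpolation=cv2.INTER_CUBIC)
cv2.imwrite('pics/top_c.png',a);cv2.imwrite('pics/sce_c.png',cv2.resize(sce,(525,595),interpolation=cv2.INTER_CUBIC))
E
```

```text
stand [[319.0, 189.0], [379.0, 189.0], [379.0, 220.0], [319.0, 220.0]] [[0.524, -0.186], [0.518, -0.39], [0.412, -0.386], [0.418, -0.182]]
tablet [[229.0, 202.0], [230.0, 197.0], [282.0, 210.0], [281.0, 215.0]] [[0.483, 0.112], [0.497, 0.108], [0.453, -0.05], [0.439, -0.046]]
cradle [[229.0, 202.0], [261.0, 173.0], [276.0, 190.0], [244.0, 219.0]] [[0.486, 0.118], [0.578, 0.012], [0.522, -0.035], [0.431, 0.07]]
monitor (array([0.506, 0.137, 0.357]), array([[-1.3, -6.1]]), array([[-6.9,  0.5]]))
stand cornerNR (array([ 0.423, -0.386,  0.008]), array([[-0.7, -1.9]]), array([[-3.9, -0. ]])) (array([ 0.519, -0.383,  0.009]), array([[-0.7, -2.4]]), array([[-4.8,  0.2]])) (array([ 0.517, -0.188,  0.01 ]), array([[-0.2, -0.6]]), array([[-1. ,  0.1]]))
tablet top corners (array([ 0.448, -0.053,  0.127]), array([[-0.2, -0.7]]), array([[-1.1,  0. ]])) (array([0.488, 0.11 , 0.138]), array([[-0.4, -1.7]]), array([[-2.2,  0.2]]))
```

View pics/top_c.png

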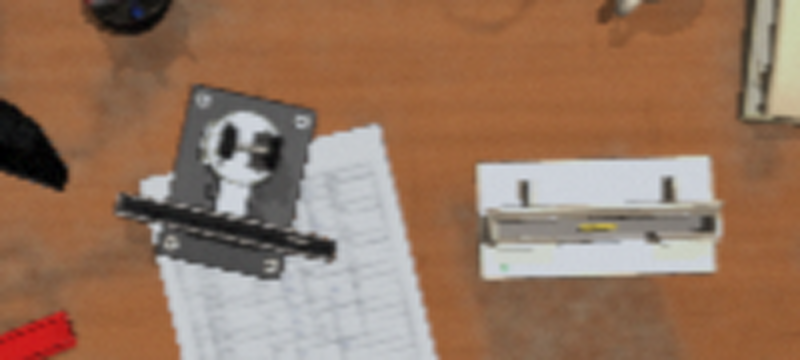

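View pics/sce_c.png

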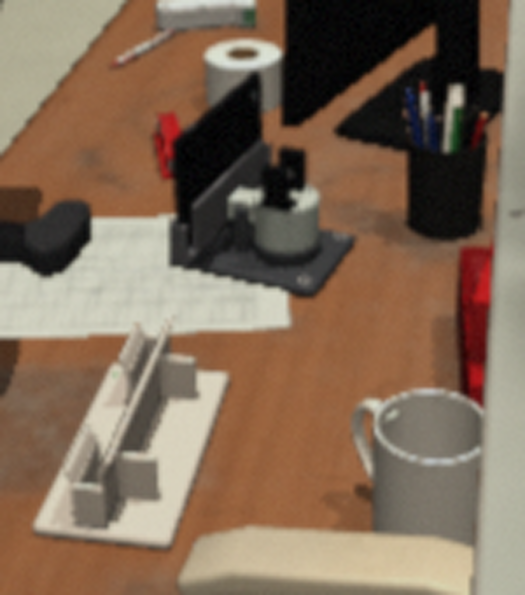

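The crops show the stand's base centred near (0.47,-0.286) with yaw about +2°, and the mount and tablet with yaw about -13°. The two cameras agree to a few pixels. Next I'll move to a wrist view between the two.

>>> {"api": "play_rows", "payload": {"motion": [[[0.028, -0.023, -0.009, 0, 0, -6.9], [0.056, -0.045, -0.018, 0, 0, -13.8], [0.085, -0.068, -0.027, 0, 0, -20.7], [0.113, -0.09, -0.036, 0, 0, -27.6], [0.141, -0.113, -0.045, 0, 0, -34.5], [0.17, -0.136, -0.054, 0, 0, -41.4], [0.198, -0.158, -0.063, 0, 0, -48.3], [0.226, -0.181, -0.072, 0, 0, -55.2]]]}}

```text
time_s: 2.32
position: [0.3751, -0.327, 0.2812]
tcp_rot: [[0.22, 0.975, 0.0], [0.975, -0.22, -0.0], [-0.0, 0.001, -1.0]]
force: [0.8, -0.1, -0.9]
opening: 0.997
grasp_force: 0.0
```

>>> {"api": "play_rows", "payload": {"motion": [[[0.033, 0.01, -0.008, 0, 0, 0], [0.066, 0.02, -0.016, 0, 0, 0], [0.099, 0.03, -0.024, 0, 0, 0], [0.132, 0.04, -0.032, 0, 0, 0], [0.16, 0.048, -0.041, 0, 0, 0], [0.185, 0.055, -0.048, 0, 0, 0], [0.185, 0.055, -0.048, 0, 0, 0], [0.185, 0.055, -0.048, 0, 0, 0]]]}}

```text
time_s: 2.98
position: [0.4703, -0.1598, 0.3291]
tcp_rot: [[0.223, 0.975, 0.001], [0.975, -0.223, -0.001], [-0.001, 0.001, -1.0]]
force: [-0.2, 0.3, -0.5]
opening: 1.0
grasp_force: 0.0
```

```bash
python3 - <<'E'
from h import *
import pickle
d=save('wrist','w1.png'); s=bot.read_state(); print(s['time_s'],s['position'],s['tcp_rot'].round(3).tolist(),s['joint_positions'].round(1),s['force'])
pickle.dump(d,open('w1.pkl','wb'))
print(-d['R'].T@d['t'],d['camera_matrix'][0])
for n in ['tablet','cradle','grip','trigger_face','mount','stand','slot','bay']:
    r=finder.recognise('wrist',n); print(n,[(np.round(q['at'],3).tolist(),round(q['confidence'],2)) for q in r[:2]])
cv2.imwrite('pics/w1b.png',cv2.resize(cv2.cvtColor(d['frame'],cv2.COLOR_RGB2BGR),(800,600)))
E
```

```text
3.0333 [ 0.46972715 -0.16057816  0.32856982] [[0.224, 0.975, -0.0], [0.975, -0.224, -0.001], [-0.001, -0.0, -1.0]] [-31.8  12.6  90.5  -0.   76.9 -18.8] [ 0.38487429 -0.01019123  0.03019285]
[ 0.48684547 -0.08809666  0.50613286] [265.83022248   0.         259.73087411]
tablet [([0.467, 0.006, 0.152], 0.76)]
cradle [([0.518, 0.014, 0.073], 0.85)]
grip [([0.52, 0.013, 0.072], 0.86)]
trigger_face [([0.529, -0.011, 0.11], 0.74), ([0.512, 0.003, 0.014], 0.18)]
mount [([0.506, 0.004, 0.014], 0.84)]
stand [([0.472, -0.252, 0.012], 0.6)]
slot [([0.52, 0.018, 0.069], 0.86)]
bay [([0.473, -0.254, 0.009], 0.76), ([0.526, -0.011, 0.111], 0.58)]
```

View pics/w1b.png

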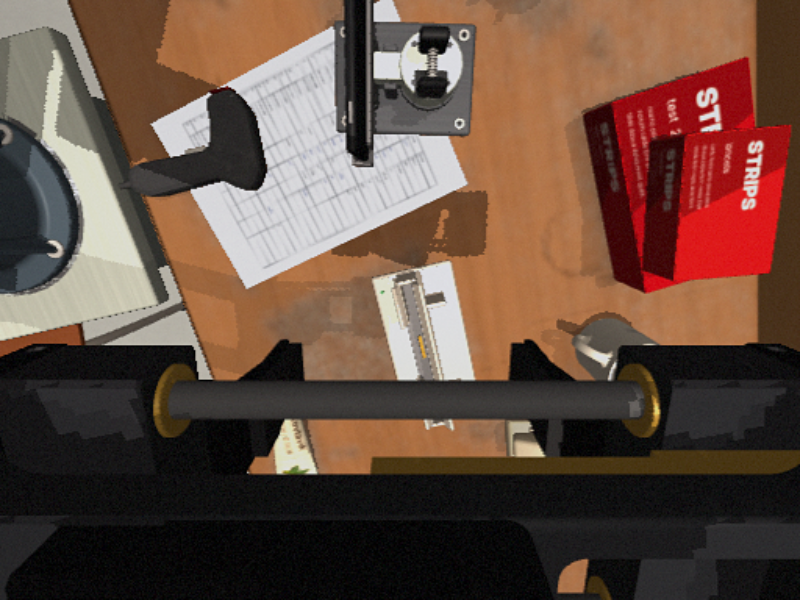

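In the wrist view, the plate corners are about (336,21), (475,25) and (471,135), the tablet edge runs from (358,0) to (362,160), the grip is at (432,62), and the stand's bay runs from (405,272) to (437,428). I'll zoom in for accurate measurements.

```bash
python3 - <<'E'
from h import *
im=cv2.imread('pics/w1.png')
a=cv2.resize(im[0:115,205:310],None,fx=4,fy=5,interpolation=cv2.INTER_CUBIC)[:575]
b=cv2.resize(im[160:280,232:312],None,fx=4.5,fy=4.79,interpolation=cv2.INTER_CUBIC)[:575]
cv2.imwrite('pics/z1.png',np.hstack([a,b])); print(a.shape,b.shape)
E
```

```text
(575, 420, 3) (575, 360, 3)
```

View pics/z1.png

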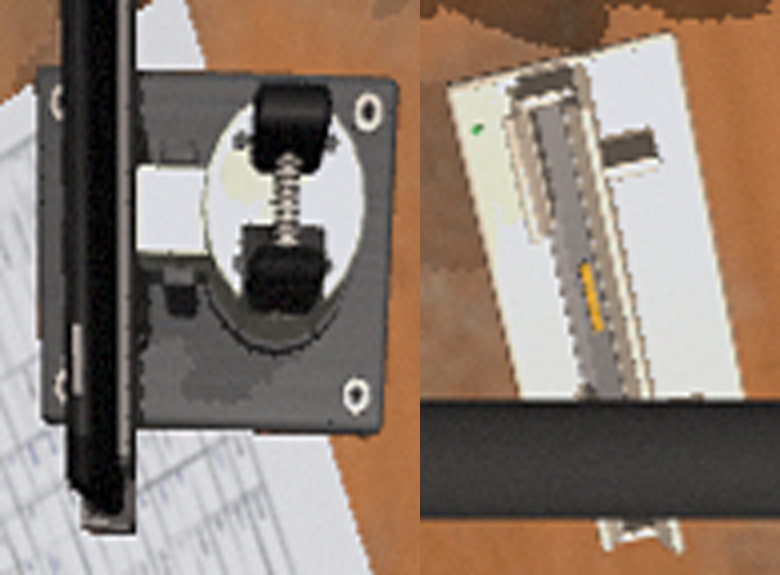

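The left crop shows plate corners at (38,66), (397,80), (380,433) and (43,425), with the roof disc from 203 to 364. The right crop shows stand corners at (447,88) and (672,34), with the grey bay floor from (552,105) to (605,390).

```bash
python3 - <<'E'
from h import *
import pickle
d=pickle.load(open('w1.pkl','rb'))
L=lambda x,y,z: ray(d,(205+x/4-.5+.125,y/5-.4),z)
Rr=lambda x,y,z: ray(d,(232+(x-420)/4.5-.4,160+y/4.79-.4),z)
c=[L(*p,.011)[:2] for p in[(38,66),(397,80),(380,433),(43,425)]]
print('plate',np.round(c,4).tolist(),[round(float(np.linalg.norm(c[i]-c[(i+1)%4])),3) for i in range(4)])
for i,j in((0,1),(3,2)): v=c[j]-c[i];print('yawx',np.degrees(np.arctan2(v[1],v[0])))
for i,j in((2,1),(3,0)): v=c[j]-c[i];print('yawy',np.degrees(np.arctan2(-v[0],v[1])))
print('plate centre',np.mean(c,0))
print('roof centre',L(283.5,206,.071), 'diam x',np.linalg.norm(L(203,200,.071)-L(364,200,.071)))
for z in(.112,): print('grip tops: fixed far corners',[L(*p,z)[:2].round(4).tolist() for p in[(256,88),(331,93),(247,305),(321,308)]])
for z in(.13,.14): print('tab',z,[L(*p,z).round(4).tolist() for p in[(65,440),(122,440),(65,80),(130,80),(100,515)]])
s=[Rr(*p,0.006)[:2] for p in[(447,88),(672,34),(522,397),(742,397)]]
print('stand',np.round(s,4).tolist(),np.linalg.norm(s[1]-s[0]))
v=s[1]-s[0];print(np.degrees(np.arctan2(v[1],v[0])))
for i,j in((2,0),(3,1)): v=s[j]-s[i];print(np.degrees(np.arctan2(-v[0],v[1])))
print('bayfloor',[Rr(*p,.013)[:2].round(4).tolist() for p in[(530,105),(575,98),(583,390),(625,390)]])
T=save('top','t2.png')
for X in ([.528,.012,.098],): print(proj(T,X)/.64)
# tablet outline extents in wrist
E
```

```text
plate [[0.4526, 0.0923], [0.5945, 0.0559], [0.5678, -0.0487], [0.4255, -0.0135]] [0.147, 0.108, 0.147, 0.109]
yawx -14.419521913871943
yawx -13.88705152197845
yawy -14.304483343047625
yawy -14.330065474308507
plate centre [0.51008979 0.02151047]
roof centre [0.53494549 0.01572569 0.071     ] diam x 0.059034998629130295
grip tops: fixed far corners [[0.5274, 0.0349], [0.551, 0.0283], [0.5134, -0.0148], [0.5376, -0.0211]]
tab 0.13 [[0.4464, -0.0366, 0.13], [0.4648, -0.0408, 0.13], [0.4682, 0.0442, 0.13], [0.4878, 0.0397, 0.13], [0.4529, -0.0574, 0.13]]
tab 0.14 [[0.4475, -0.038, 0.14], [0.4654, -0.0421, 0.14], [0.4687, 0.0407, 0.14], [0.4878, 0.0363, 0.14], [0.4538, -0.0583, 0.14]]
stand [[0.422, -0.1838], [0.52, -0.1838], [0.4223, -0.3229], [0.5203, -0.3453]] 0.09795433898237005
0.011617423791082227
0.12463915162302752
0.12168937570852104
bayfloor [[0.4554, -0.197], [0.4746, -0.1985], [0.4507, -0.3226], [0.4691, -0.3268]]
[[408.20981023 293.26580003]]
```

>>> {"api": "play_rows", "payload": {"motion": [[[0.025, -0.006, 0.01, 0, 0, 0.5], [0.055, -0.014, 0.03, 0, 0, 1], [0.085, -0.022, 0.055, 0, 0, 1.3], [0.115, -0.03, 0.08, 0, 0, 1.3], [0.145, -0.038, 0.105, 0, 0, 1.3], [0.165, -0.042, 0.122, 0, 0, 1.3], [0.17, -0.0434, 0.128, 0, 0, 1.3], [0.17, -0.0434, 0.128, 0, 0, 1.3]]], "fingers": 0.044}}

```text
time_s: 4.15
position: [0.4646, 0.0159, 0.1992]
tcp_rot: [[0.245, 0.969, -0.004], [0.969, -0.245, 0.001], [-0.0, -0.004, -1.0]]
force: [-0.3, 0.7, 0.1]
opening: 0.533
grasp_force: 0.0
```

```bash
python3 - <<'E'
from h import *
import pickle
d=save('wrist','w2.png'); s=bot.read_state(); print(s['time_s'],s['position'],s['tcp_rot'].round(3).tolist(),s['opening'],s['force'])
pickle.dump(d,open('w2.pkl','wb'))
for X in ([.4655,.015,.137],[.449,-.053,.137],[.491,.112,.137],[.491,.112,.067],[.534,.0135,.112]): print(X,proj(d,X).round(0))
cv2.imwrite('pics/w2b.png',cv2.resize(cv2.cvtColor(d['frame'],cv2.COLOR_RGB2BGR),(800,600)))
E
```

```text
4.2 [0.46598734 0.01465747 0.2003454 ] [[0.246, 0.969, -0.001], [0.969, -0.246, -0.0], [-0.001, -0.001, -1.0]] 0.5217866727082972 [-0.49131507 -0.32428376  0.40894227]
[0.4655, 0.015, 0.137] [[261. 202.]]
[0.449, -0.053, 0.137] [[261. 268.]]
[0.491, 0.112, 0.137] [[262.  88.]]
[0.491, 0.112, 0.067] [[262.  95.]]
[0.534, 0.0135, 0.112] [[326. 180.]]
```

View pics/w2b.png

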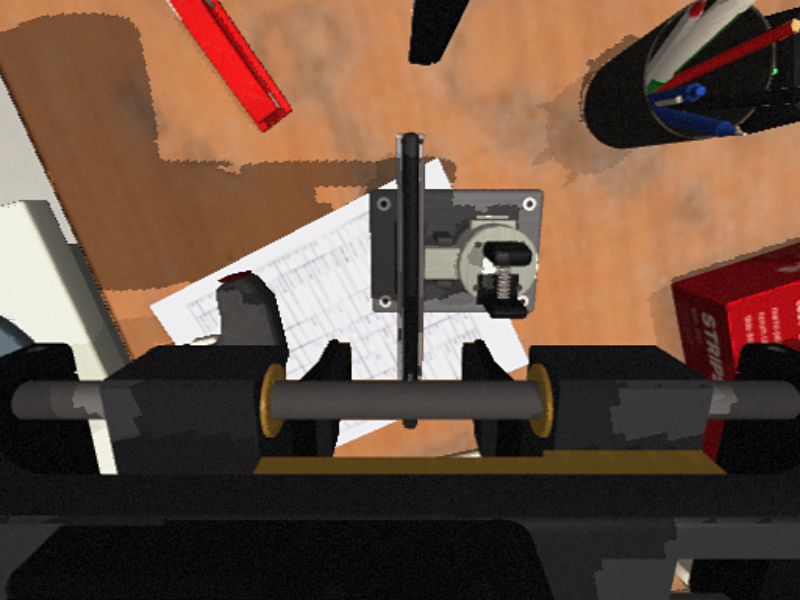

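The wrist view shows the tablet edge at column 410 (rows 133–425), about 2 mm to +y of the tool's centre line, with its top at roughly z=0.145. The monitor is clear. I'll descend and close.

>>> {"api": "play_rows", "payload": {"motion": [[[0, 0.002, 0.015, 0, 0, 0], [0, 0.002, 0.033, 0, 0, 0], [0, 0.002, 0.048, 0, 0, 0], [0, 0.002, 0.058, 0, 0, 0], [0, 0.002, 0.064, 0, 0, 0], [0, 0.002, 0.066, 0, 0, 0], [0, 0.002, 0.066, 0, 0, 0]]]}}

```text
time_s: 4.78
position: [0.4687, 0.0131, 0.135]
tcp_rot: [[0.249, 0.969, 0.001], [0.969, -0.249, -0.0], [-0.0, 0.001, -1.0]]
force: [0.4, -0.3, -0.4]
opening: 0.507
grasp_force: 0.0
```

>>> {"api": "play_rows", "payload": {"motion": [[[0, 0, 0, 0, 0, 0], [0, 0, 0, 0, 0, 0], [0, 0, 0, 0, 0, 0], [0, 0, 0, 0, 0, 0], [0, 0, 0, 0, 0, 0], [0, 0, 0, 0, 0, 0], [0, 0, 0, 0, 0, 0]]], "fingers": 0.0}}

```text
time_s: 5.37
position: [0.4679, 0.0143, 0.1347]
tcp_rot: [[0.247, 0.969, 0.0], [0.969, -0.247, -0.0], [-0.0, 0.0, -1.0]]
force: [0.4, 0.9, 0.9]
opening: 0.094
grasp_force: 30.0
```

>>> {"api": "play_rows", "payload": {"motion": [[[0, 0, -0.003, 0, 0, 0], [0, 0, -0.01, 0, 0, 0], [0, 0, -0.02, 0, 0, 0], [0, 0, -0.033, 0, 0, 0], [0, 0, -0.048, 0, 0, 0], [0, 0, -0.064, 0, 0, 0], [0, 0, -0.076, 0, 0, 0], [0, 0, -0.082, 0, 0, 0]]]}}

```text
time_s: 6.03
position: [0.4684, 0.0141, 0.2182]
tcp_rot: [[0.248, 0.969, 0.002], [0.969, -0.248, -0.001], [0.0, 0.002, -1.0]]
force: [0.7, 0.0, -2.8]
opening: 0.093
grasp_force: 30.0
```

```bash
python3 - <<'E'
from h import *
import pickle
d=save('wrist','w3.png'); S=save('scene','s3.png'); s=bot.read_state(); print(s['time_s'],s['position'],s['opening'],s['force'],s['moment'],s['grasp_force'])
pickle.dump((d,S,s),open('w3.pkl','wb'))
r=finder.outline_of('scene','tablet'); m=r[0]['pixels']; p=np.argwhere(m); print(p.min(0),p.max(0))
R=s['tcp_rot'];c=s['position']
# expected tablet corners if grasped 15mm off centre (along tool x): top = TCP+up .011
for dz in (.011,-.101): 
  for a in(.1,-.07): print(dz,a,proj(S,c+R[:,0]*a+[0,0,dz]).round(0))
w=cv2.resize(cv2.cvtColor(d['frame'],cv2.COLOR_RGB2BGR),(400,300))
q=cv2.cvtColor(S['frame'],cv2.COLOR_RGB2BGR)[80:260,160:340]
cv2.imwrite('pics/w3b.png',np.hstack([cv2.resize(w,(400,400)),cv2.resize(q,(400,400))]))
E
```

```text
6.1333 [0.46839066 0.01410257 0.21756492] 0.09299856480856351 [ 0.31009398 -0.10076458 -3.50786634] [-0.04456683 -0.12602511 -0.0499314 ] 29.988511204719543
[138 228] [186 254]
0.011 0.1 [[254. 138.]]
0.011 -0.07 [[229. 157.]]
-0.101 0.1 [[254. 170.]]
-0.101 -0.07 [[231. 191.]]
```

View pics/w3b.png

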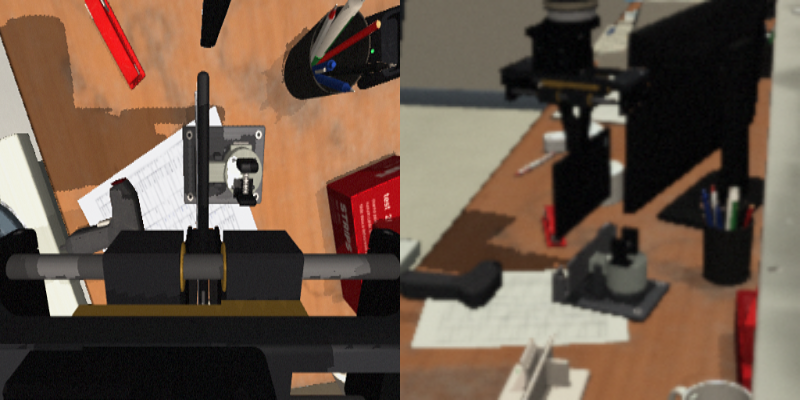

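The tablet hangs level in the grip: in the scene view it matches its projected corners, and the stand is free. I'll overlay a model of the bay to refine the bay pose.

```bash
python3 - <<'E'
from h import *
import pickle
d,S,s=pickle.load(open('w3.pkl','rb')); R=s['tcp_rot'];c=s['position']
for a in(.09,.1,.11): print(a,proj(d,c+R[:,0]*a+[0,0,.011]).round(1))
m=cv2.cvtColor(d['frame'],cv2.COLOR_RGB2GRAY); print(m[50:90:2,260].tolist())
W=pickle.load(open('w1.pkl','rb')); T=imaging.capture('top')
bx,by=.463,-.2865
def ov(D,u0,v0,w,h,f):
    im=cv2.resize(cv2.cvtColor(D['frame'],cv2.COLOR_RGB2BGR)[v0:v0+h,u0:u0+w],None,fx=f,fy=f,interpolation=cv2.INTER_CUBIC)
    for x,z,col in[(-6.5,.013,(0,255,0)),(6.5,.013,(0,255,0)),(-13,.056,(255,0,0)),(13,.068,(0,0,255)),(-42,.008,(255,0,255)),(58,.008,(255,0,255))]:
        for y in(-90.5,90.5):pass
        P=[(proj(D,[bx+x/1000,by+y,z])[0]+.5-[u0,v0])*f for y in(-.0905,.0905)]
        cv2.line(im,tuple(int(v) for v in P[0]),tuple(int(v) for v in P[1]),col,1)
    return im
a=ov(W,235,160,80,90,6);b=ov(T,312,182,76,44,5.2)
out=np.zeros((540,480+395,3),np.uint8);out[:540,:480]=a[:540];out[:b.shape[0],480:480+b.shape[1]]=b[:,:395]
cv2.imwrite('pics/ov.png',cv2.resize(out,(800,494)));print(b.shape)
E
```

```text
0.09 [[259.3  91. ]]
0.1 [[259.2  72.6]]
0.11 [[259.2  53.5]]
[150, 151, 149, 155, 157, 155, 156, 153, 160, 86, 31, 50, 50, 51, 56, 53, 53, 54, 56, 54]
(229, 395, 3)
```

View pics/ov.png

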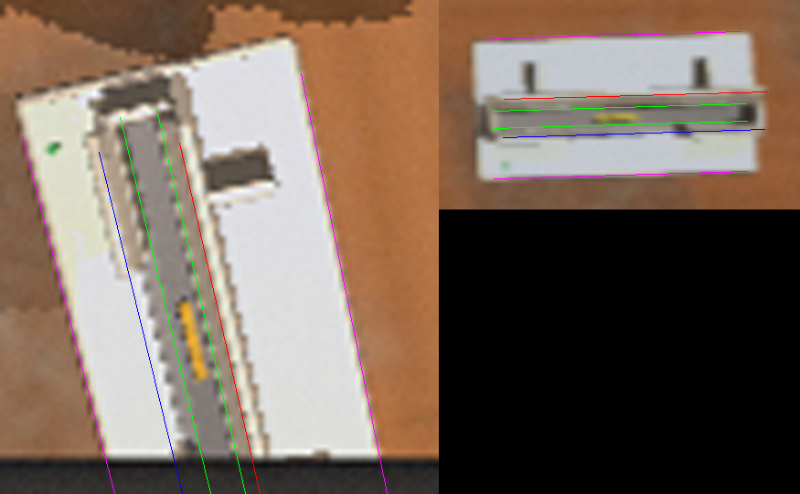

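The overlay matches both views: bay at (0.463, -0.2865), yaw about 0. The tablet's centre is about 16 mm along tool +x. Now the carry.

>>> {"api": "play_rows", "payload": {"motion": [[[-0.006, 0.0015, 0, 0, 0, -1], [-0.0216, 0.005, 0, 0, 0, -3], [-0.046, 0.011, 0, 0, 0, -5], [-0.077, 0.018, 0, 0, 0, -7], [-0.114, 0.027, 0, 0, 0, -9], [-0.151, 0.036, 0, 0, 0, -11], [-0.188, 0.0447, 0, 0, 0, -13], [-0.2218, 0.0528, 0, 0, 0, -14.3]]]}}

```text
time_s: 6.9
position: [0.4631, -0.2155, 0.2153]
tcp_rot: [[-0.001, 1.0, -0.002], [1.0, 0.001, 0.001], [0.001, -0.002, -1.0]]
force: [0.9, -0.2, -3.2]
opening: 0.095
grasp_force: 30.0
```

>>> {"api": "play_rows", "payload": {"motion": [[[-0.031, -0.0005, 0, 0, 0, 0], [-0.056, -0.001, 0, 0, 0, 0], [-0.074, -0.0015, 0, 0, 0, 0], [-0.084, -0.0015, 0, 0, 0, 0], [-0.0885, -0.0015, 0, 0, 0, 0], [-0.0885, -0.0015, 0, 0, 0, 0], [-0.0885, -0.0015, 0, 0, 0, 0]]]}}

```text
time_s: 7.48
position: [0.4621, -0.3008, 0.2159]
tcp_rot: [[0.0, 1.0, -0.001], [1.0, -0.0, 0.002], [0.002, -0.001, -1.0]]
force: [-0.6, -0.1, -4.1]
opening: 0.095
grasp_force: 30.0
```

```bash
python3 - <<'E'
from h import *
import pickle
d=save('wrist','w4.png'); s=bot.read_state(); print(s['time_s'],s['position'],s['tcp_rot'].round(4).tolist(),s['opening'],s['force'],s['grasp_force'])
R=s['tcp_rot'];c=s['position']
for a in(.09,.1,.11): print(a,proj(d,c+R[:,0]*a+[0,0,.011]).round(1))
m=cv2.cvtColor(d['frame'],cv2.COLOR_RGB2GRAY); print(m[50:90:2,260].tolist())
E
```

```text
7.5333 [ 0.4621785  -0.30053325  0.21607738] [[-0.0003, 1.0, -0.0012], [1.0, 0.0003, 0.0019], [0.0019, -0.0012, -1.0]] 0.09433635619331909 [-0.40982233 -0.50128285 -3.60658339] 29.987756609916687
0.09 [[258.5  90. ]]
0.1 [[258.4  71.5]]
0.11 [[258.4  52.3]]
[136, 134, 135, 136, 135, 136, 137, 138, 139, 72, 23, 31, 26, 35, 32, 25, 27, 29, 30, 27]
```

>>> {"api": "play_rows", "payload": {"motion": [[[-0.002, 0.001, 0.004, 0, 0, 0], [-0.002, 0.001, 0.014, 0, 0, 0], [-0.002, 0.001, 0.028, 0, 0, 0], [-0.002, 0.001, 0.042, 0, 0, 0], [-0.002, 0.001, 0.052, 0, 0, 0], [-0.002, 0.001, 0.06, 0, 0, 0], [-0.002, 0.001, 0.066, 0, 0, 0], [-0.002, 0.001, 0.07, 0, 0, 0]]]}}

```text
time_s: 8.2
position: [0.4634, -0.304, 0.1457]
tcp_rot: [[0.0, 1.0, -0.001], [1.0, -0.0, 0.001], [0.001, -0.001, -1.0]]
force: [1.1, 0.0, -2.5]
opening: 0.089
grasp_force: 30.0
```

>>> {"api": "play_rows", "payload": {"motion": [[[0, 0, 0.003, 0, 0, 0], [0, 0, 0.006, 0, 0, 0], [0, 0, 0.009, 0, 0, 0], [0, 0, 0.012, 0, 0, 0], [0, 0, 0.015, 0, 0, 0], [0, 0, 0.018, 0, 0, 0], [0, 0, 0.02, 0, 0, 0], [0, 0, 0.02, 0, 0, 0]]]}}

```text
time_s: 8.87
position: [0.4634, -0.2991, 0.1286]
tcp_rot: [[0.002, 1.0, -0.0], [1.0, -0.002, 0.009], [0.009, -0.0, -1.0]]
force: [0.1, 14.5, 17.1]
opening: 0.094
grasp_force: 30.0
```

Contact has come early, with a +y push. I'll back up and look.

>>> {"api": "play_rows", "payload": {"motion": [[[0, 0, -0.01, 0, 0, 0], [0, 0, -0.018, 0, 0, 0], [0, 0, -0.02, 0, 0, 0], [0, 0, -0.02, 0, 0, 0]]]}}

```text
time_s: 9.2
position: [0.4642, -0.3055, 0.1475]
tcp_rot: [[0.001, 1.0, 0.002], [1.0, -0.001, -0.003], [-0.003, 0.002, -1.0]]
force: [-0.3, 0.1, -3.7]
opening: 0.095
grasp_force: 30.0
```

```bash
python3 - <<'E'
from h import *
import pickle
d=save('wrist','w5.png'); S=save('scene','s5.png'); T=save('top','t5.png'); s=bot.read_state(); print(s['time_s'],s['position'],s['tcp_rot'].round(4).tolist(),s['opening'],s['force'],s['grasp_force'])
pickle.dump((d,S,T,s),open('w5.pkl','wb'))
R=s['tcp_rot'];c=s['position']
f=5
def crop(D,u0,v0,w,h,f): 
    im=cv2.resize(cv2.cvtColor(D['frame'],cv2.COLOR_RGB2BGR)[v0:v0+h,u0:u0+w],None,fx=f,fy=f,interpolation=cv2.INTER_CUBIC)
    for y in(-.0905,.0905):
      for z in(.013,.05):
        p=(proj(D,[.463,-.2865+y,z])[0]+.5-[u0,v0])*f; cv2.circle(im,tuple(int(v) for v in p),3,(0,255,0),-1)
    for a in(.101,-.069):
      for z in(.011,-.101):
        p=(proj(D,c+R[:,0]*a-R[:,2]*z)[0]+.5-[u0,v0])*f; cv2.circle(im,tuple(int(v) for v in p),3,(0,0,255),-1)
    return im
a=crop(S,170,170,100,145,4);b=crop(d,180,0,160,235,2.4)
print(a.shape,b.shape); out=np.zeros((600,800,3),np.uint8); out[:580,:400]=a; out[:564,400:784]=b
cv2.imwrite('pics/o5.png',out)
E
```

```text
9.35 [ 0.46322416 -0.30448996  0.1461412 ] [[0.0011, 1.0, -0.0005], [1.0, -0.0011, 0.0003], [0.0003, -0.0005, -1.0]] 0.0924184176825184 [ 0.52174169 -0.2993456  -3.02909359] 29.98591125011444
(580, 400, 3) (564, 384, 3)
```

View pics/o5.png

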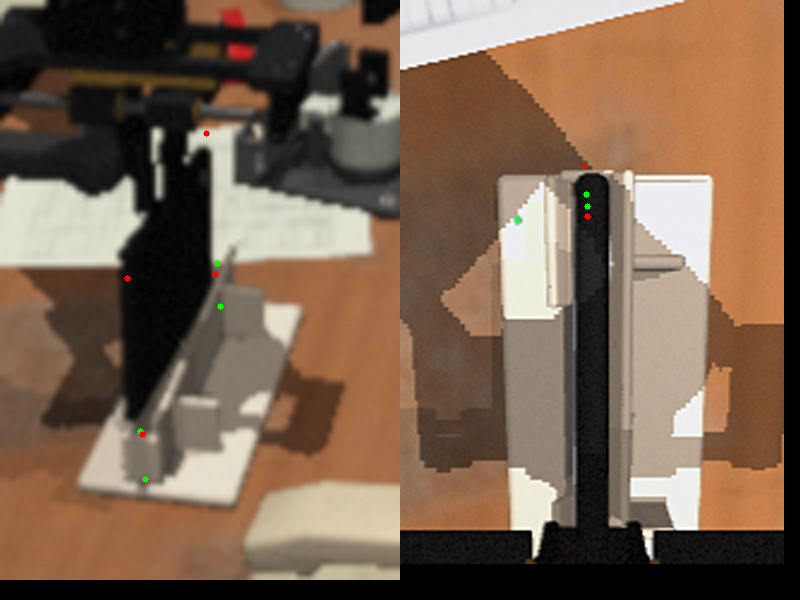

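The last view suggests the tablet's -y end rode up on the stand's end wall: its near top corner is at (125,255) where a level tablet would show (127,278). So the tablet has tilted in the grip by several degrees. I'll raise it clear and fit its pose numerically.

>>> {"api": "play_rows", "payload": {"motion": [[[0, 0, -0.01, 0, 0, 0], [0, 0, -0.025, 0, 0, 0], [0, 0, -0.042, 0, 0, 0], [0, 0, -0.058, 0, 0, 0], [0, 0, -0.068, 0, 0, 0], [0, 0, -0.07, 0, 0, 0], [0, 0, -0.07, 0, 0, 0]]]}}

```text
time_s: 9.93
position: [0.4637, -0.3046, 0.2172]
tcp_rot: [[0.001, 1.0, 0.001], [1.0, -0.001, -0.001], [-0.001, 0.001, -1.0]]
force: [-1.2, 0.4, -3.7]
opening: 0.091
grasp_force: 30.0
```

```bash
cat > fit.py <<'E'
from h import *
from scipy.optimize import minimize
def fit(S,s,m):
    R=s['tcp_rot'];c=s['position'];m=m.astype(np.uint8)
    # gripper occludes the top: compare only rows below the fingertips
    def poly(p):
        th,a0,b=np.radians(p[0]),p[1]/1000,p[2]/1000
        # tablet centre-bottom corners in (along tool x, up) about TCP
        P=np.array([(-.085,0),(.085,0),(.085,-.112),(-.085,-.112)])+[a0,b]
        P=P@np.array([[np.cos(th),-np.sin(th)],[np.sin(th),np.cos(th)]])
        out=[]
        for ty in(-.0045,.0045):
            out.append(proj(S,np.array([c+R[:,0]*u+R[:,1]*ty-R[:,2]*v for u,v in P])))
        return cv2.convexHull(np.vstack(out).astype(np.float32))
    M=cv2.GaussianBlur(m.astype(np.float32),(0,0),1.0)
    def cost(p):
        k=np.zeros(m.shape,np.uint8); cv2.fillConvexPoly(k,np.round(poly(p)*16).astype(np.int32),255,cv2.LINE_AA,4)
        return float(((cv2.GaussianBlur(k.astype(np.float32)/255,(0,0),1.0)-M)**2).sum())
    best=min((minimize(cost,[t,15,b],method='Nelder-Mead',options=dict(initial_simplex=[[t,15,b],[t+4,15,b],[t,22,b],[t,15,b+7]])) for t in(-10,0,10) for b in(0,12)),key=lambda r:r.fun)
    return best.x.round(2),round(best.fun,1),int(m.sum())
E
python3 - <<'E'
from fit import *
import pickle
S=save('scene','s6.png'); s=bot.read_state(); o=finder.outline_of('scene','tablet'); m=o[0]['pixels']
W=save('wrist','w6.png'); ow=finder.outline_of('wrist','tablet')
pickle.dump((S,s,m,W),open('w6.pkl','wb'))
print(s['time_s'],s['position'],s['opening'],s['grasp_force'],s['moment'],s['force'])
print('scene fit',fit(S,s,m),o[0]['confidence'])
R=s['tcp_rot'];c=s['position']
g=cv2.cvtColor(W['frame'],cv2.COLOR_RGB2GRAY); print('col',g[50:100:2,260].tolist())
if ow: p=np.argwhere(ow[0]['pixels']);print(p.min(0),p.max(0))
print([proj(W,c+R[:,0]*a+[0,0,z]).round(1).tolist() for a,z in((.101,.011),(.101,0),(.101,-.01))])
p=np.argwhere(m); 
for v in range(p[:,0].min(),p[:,0].max()+1,4): q=p[p[:,0]==v][:,1]; print(v,q.min(),q.max(),end='; ')
d3,S3,s3=pickle.load(open('w3.pkl','rb'))
E
```

```text
9.9833 [ 0.46322607 -0.30406412  0.21632675] 0.09232776716612308 29.985942542552948 [ 0.00195601 -0.13425649  0.08682961] [-0.10259455 -0.75836293 -3.51750742]
scene fit (array([ -10.12,  606.39, -401.84]), np.float64(500.0), 803) 0.6
col [135, 136, 136, 135, 136, 137, 134, 139, 139, 137, 135, 36, 24, 31, 16, 23, 21, 27, 26, 23, 24, 16, 15, 23, 25]
[ 72 251] [291 268]
[[[258.9, 70.6]], [[259.0, 73.8]], [[259.0, 76.4]]]
181 251 255; 185 247 266; 189 244 266; 193 241 268; 197 238 269; 201 234 269; 205 228 269; 209 228 268; 213 229 233;
```

```bash
python3 - <<'E'
from fit import *
import pickle
S,s,m,W=pickle.load(open('w6.pkl','rb')); R=s['tcp_rot'];c=s['position']
print([proj(S,c+R[:,0]*a+[0,0,z]).round(1).tolist()[0] for a,z in((-.069,.011),(-.069,-.101),(.101,-.101),(.101,.011))])
g=S['frame'].max(2).astype(int)
for v in range(184,266,4): print(v,' '.join('%3d'%x for x in g[v,186:236:2]))
E
```

```text
[[198.7, 212.0], [202.9, 254.0], [222.0, 216.4], [219.4, 178.9]]
184  88 123 161 157 159 155 112  16  12   8  63  30   8  10  91  74  15  41 160 127 166 166 167 168 141
188  83  82  80  84 110 147 155  71  15   6  29  47   8   5   4   6  16  47 163 147 155 103  84 103 167
192  82  83  81  80  81  82  80  55   9  15  16  39   7   6   5  12  12  42 158 164 154 161 158 153 156
196  83  81  81  83  80  76  70  60  12  11   6  14  11  10   6   7  11  37 160 164 165 160 159 160 160
200  81  82  81  67  35  27  25  25  29  10   4   7   7  12  10   6  10  29 152 164 165 165 148 102 111
204  35  32  27  27  29  25  22  22   9   7   9  11   6   5   9   9   9  57 213 221 221 149  67  83 145
208  31  31  26  29  28  24  11  10   9   8   9   3  11  10   8  11  10  58 218 218 214 133  57  53  72
212  21  26  22  28  28  24  15  11   4   7   6   7   5   8   4   3   9  62 219 217 217 137  53  55  87
216 187 107  26  23  24  23  12   6   6  10   9  10   6   7   8   7   7  55 213 211 214 183 171 111  65
220 221 218 213 210 214 212  39   8   5   8   3  11  11  10  10   9   6  57 216 222 215 208 219 215
[... 448 characters left out ...]
  40  13   7   7  12  43  76  82 119 186 171 119 103 121  94 110 152 150 151
244  80  81  78  75  80  78  41  12  10  13  57  72  84 188 187 143 117  88 116  94 116 122 125 124 122
248  68  69  66  66  67  68  42   8  23  72 109 126 214 219 212 158  94 113  99  88 116 121 121 121 122
252  68  70  67  71  79 112 130 127 126 129 131 200 225 212 211 159  98  94  89  88 109 120 120 122 120
256 130  90  71  70  66  96 116 113 114 111  99 101 119 124 154  93  93  88  88  86 126 133 131 131 133
260 139 112  72  67  57  49  51  74  83  89  94 110 132 130 143 162  89  91  85 128 131 135 132 133 132
264 110  68  69  57  51  52  50  49  96 144  92 127 132 128 168  91  87  86 121 131 133 133 132 133 133
```

```bash
cat > fit2.py <<'E'
from h import *
from scipy.optimize import least_squares
def fit2(S,s,pix,x0=(0,15,11,0)):
    "pix: list of (kind,(u,v)) observed corners bl, br, and left/right edge points"
    R=s['tcp_rot'];c=s['position']
    def pt(p,u,v,w=0):
        th,l=np.radians(p[0]),np.radians(p[3]); U,V=u+p[1]/1000,v+p[2]/1000
        U,V=U*np.cos(th)+V*np.sin(th),-U*np.sin(th)+V*np.cos(th)
        return c+R[:,0]*U-R[:,2]*(V*np.cos(l))+R[:,1]*(V*np.sin(l)+w)
    def res(p):
        q=dict(bl=proj(S,pt(p,-.085,-.112))[0],br=proj(S,pt(p,.085,-.112))[0],tl=proj(S,pt(p,-.085,0))[0],tr=proj(S,pt(p,.085,0))[0])
        out=[]
        for k,o in pix:
            a,b=q[k[:2]],q[k[2:]]; n=np.array([b[1]-a[1],a[0]-b[0]])/np.linalg.norm(b-a); out.append(n@(np.array(o)-a))
        return np.r_[out,(np.array(p)[1:]-[15,11,0])*[.03,.03,.2]]
    r=least_squares(res,x0); return r.x.round(1),np.abs(r.fun).max().round(2)
def edges(g,thr,u0,u1,v0,v1,vr):
    "bottom edge per column, left edge per row"
    b=[];l=[]
    k=(g<thr)
    for u in range(u0,u1):
        v=v0
        while v<v1 and k[v,u]: v+=1
        b.append(('blbr',(u,v-.5)))
    return b
E
python3 - <<'E'
from fit2 import *
import pickle
S,s,m,W=pickle.load(open('w6.pkl','rb'))
g=S['frame'].max(2).astype(int)
b=edges(g,35,202,218,222,262,0)
l=[('tlbl',(np.argmax(g[v,192:206]<30)+191.5,v)) for v in range(222,246,3)]
r=[('trbr',(219+np.argmax(g[v,219:226]>40)-.5,v)) for v in range(190,220,4)]
tl=[('tltr',(199.5,206.5))]
print([q[1] for q in b],[q[1] for q in l],[q[1] for q in r])
print('after',fit2(S,s,b+l+r),fit2(S,s,b+l+r+tl))
for n in('w3',):
    d,S3,s3=pickle.load(open('w3.pkl','rb')); g=S3['frame'].max(2).astype(int)
    print([proj(S3,s3['position']+s3['tcp_rot'][:,0]*a+[0,0,z]).round(1).tolist()[0] for a,z in((-.069,.011),(-.069,-.101),(.101,-.101),(.101,.011))])
    for v in range(150,200,3): print(v,' '.join('%3d'%x for x in g[v,222:264:2]))
E
```

```text
[(202, 248.5), (203, 247.5), (204, 245.5), (205, 244.5), (206, 242.5), (207, 241.5), (208, 239.5), (209, 238.5), (210, 236.5), (211, 233.5), (212, 232.5), (213, 230.5), (214, 229.5), (215, 227.5), (216, 226.5), (217, 224.5)] [(np.float64(198.5), 222), (np.float64(198.5), 225), (np.float64(198.5), 228), (np.float64(199.5), 231), (np.float64(199.5), 234), (np.float64(198.5), 237), (np.float64(198.5), 240), (np.float64(198.5), 243)] [(np.float64(219.5), 190), (np.float64(220.5), 194), (np.float64(220.5), 198), (np.float64(219.5), 202), (np.float64(219.5), 206), (np.float64(219.5), 210), (np.float64(219.5), 214), (np.float64(219.5), 218)]
after (array([ 5.8, 12.6, 14.9,  1.9]), np.float64(1.11)) (array([ 5.8, 12.6, 14.9,  1.9]), np.float64(1.11))
[[229.0, 156.5], [230.9, 190.6], [254.4, 169.6], [253.6, 138.4]]
150 147 161 147 104 127 123  51   8   7   7  10   7  11  10  10   3  62 139 142 139  17
153 141 114 137 115  41  17   9   5   7   9   6   3  11  11   6   7 100 214 200 143  20
156 142 147 144  78   9   3   4   4   5   3  14   7  12   9  11   5  76 222 218 109  14
159 148 144 146  8
[... 513 characters left out ...]
 140 118 157 163  25   6   6   5   9   9  20 103 150 149 152 153 150 147 151 145 146
180 136 129 111 180  26   5   5   6   6  53 133 149 146 146 144 132  91 122 142 146 147
183 148 109 148 174  33   5   8  46 119 129 131 132 129 120  61  44  42  52 124  35  22
186 154 136 146  84  19  22  96 137 139 129 127 134 137  77  42  42  37  38 105  25   9
189 152 143 149 110  77 121 157 129 127 125 118  81  51  38  41  40  27   5  10   4  36
192 149 153 144 148 142 144 144 146 142 121  58  43  40  45  40  40  30  11   6  11  13
195  83  82 108 113 112 145 145 141  94  39  41  41  80 106 103 103 129  20   9   8  55
198  76  76  77  78 121  80  75  66  39  38  40  45  93  76  95  82  46  14  14  11  11
```

The fit gives about 5.8° of tilt with the +y end low, which puts the bottom about 10 mm towards -y and explains the contact. I'll level the tablet with the wrist, shift +5 mm in y and re-measure.

>>> {"api": "play_rows", "payload": {"motion": [[[0.001, 0, 0, 0, 1.5, 0], [0.003, 0, 0, 0, 3.5, 0], [0.005, 0, 0, 0, 5, 0], [0.005, 0, 0, 0, 5.8, 0], [0.005, 0, 0, 0, 5.8, 0], [0.005, 0, 0, 0, 5.8, 0]]]}}

```text
time_s: 10.63
position: [0.4634, -0.2996, 0.2162]
tcp_rot: [[0.001, 1.0, -0.0], [0.995, -0.001, 0.101], [0.101, -0.0, -0.995]]
force: [-0.5, 0.3, -2.7]
opening: 0.095
grasp_force: 30.0
```

```bash
python3 - <<'E'
from fit2 import *
import pickle
S=save('scene','s7.png'); s=bot.read_state(); W=save('wrist','w7.png'); pickle.dump((S,s,W),open('w7.pkl','wb'))
print(s['time_s'],s['position'],s['tcp_rot'].round(3).tolist(),s['opening'])
g=S['frame'].max(2).astype(int)
b=edges(g,35,203,218,215,262,0)
l=[('tlbl',(np.argmax(g[v,192:206]<30)+191.5,v)) for v in range(222,246,3)]
r=[('trbr',(219+np.argmax(g[v,219:228]>40)-.5,v)) for v in range(190,212,4)]
print([q[1] for q in b],[float(q[1][0]) for q in l],[float(q[1][0]) for q in r])
print('rel to tool',fit2(S,s,b+l+r))
s['tcp_rot']=np.array([[0,1,0],[1,0,0],[0,0,-1.]]); print('rel to level',fit2(S,s,b+l+r))
d,S3,s3=pickle.load(open('w3.pkl','rb')); g=S3['frame'].max(2).astype(int)
b=edges(g,30,232,252,160,200,0); l=[('tlbl',(np.argmax(g[v,222:240]<50)+221.5,v)) for v in range(160,186,3)]
r=[('trbr',(246+np.argmax(g[v,246:262]>25)-.5,v)) for v in range(154,167,3)]
print('w3',fit2(S3,s3,b+l+r),[q[1] for q in b][::4])
E
```

```text
10.6833 [ 0.46337276 -0.29930373  0.21631904] [[0.001, 1.0, -0.0], [0.995, -0.001, 0.101], [0.101, -0.0, -0.995]] 0.09382037214829343
[(203, 249.5), (204, 248.5), (205, 245.5), (206, 244.5), (207, 242.5), (208, 240.5), (209, 238.5), (210, 235.5), (211, 233.5), (212, 231.5), (213, 229.5), (214, 227.5), (215, 225.5), (216, 224.5), (217, 222.5)] [199.5, 199.5, 200.5, 200.5, 200.5, 199.5, 199.5, 199.5] [220.5, 220.5, 220.5, 220.5, 220.5, 220.5]
rel to tool (array([ 5.8, 10.6, 14. ,  2.2]), np.float64(1.25))
rel to level (array([-0.8, 12.9,  9.3,  3.4]), np.float64(1.04))
w3 (array([ 0.2, 11.6, 21.7,  0.3]), np.float64(0.44)) [(232, 186.5), (236, 182.5), (240, 179.5), (244, 175.5), (248, 172.5)]
```

>>> {"api": "play_rows", "payload": {"motion": [[[0.003, 0.002, 0, 0, 0, 0], [0.002, 0.002, 0.01, 0, 0, 0], [0.0005, 0.002, 0.025, 0, 0, 0], [-0.001, 0.002, 0.04, 0, 0, 0], [-0.002, 0.002, 0.05, 0, 0, 0], [-0.0026, 0.002, 0.055, 0, 0, 0], [-0.0026, 0.002, 0.055, 0, 0, 0]]]}}

```text
time_s: 11.32
position: [0.4649, -0.2955, 0.1601]
tcp_rot: [[0.001, 1.0, -0.002], [0.995, -0.0, 0.103], [0.103, -0.002, -0.995]]
force: [0.7, -1.1, -3.2]
opening: 0.093
grasp_force: 30.0
```

>>> {"api": "play_rows", "payload": {"motion": [[[-0.0002, 0, 0.002, 0, 0, 0], [-0.0004, 0, 0.004, 0, 0, 0], [-0.0006, 0, 0.006, 0, 0, 0], [-0.0008, 0, 0.008, 0, 0, 0], [-0.001, 0, 0.01, 0, 0, 0], [-0.001, 0, 0.01, 0, 0, 0]]]}}

```text
time_s: 11.82
position: [0.4654, -0.2962, 0.1513]
tcp_rot: [[0.001, 1.0, -0.0], [0.995, -0.001, 0.101], [0.101, -0.0, -0.995]]
force: [1.0, 0.7, -3.3]
opening: 0.093
grasp_force: 30.0
```

>>> {"api": "play_rows", "payload": {"motion": [[[-0.0002, 0, 0.002, 0, 0, 0], [-0.0004, 0, 0.004, 0, 0, 0], [-0.0006, 0, 0.006, 0, 0, 0], [-0.0008, 0, 0.008, 0, 0, 0], [-0.0008, 0, 0.008, 0, 0, 0]]]}}

```text
time_s: 12.23
position: [0.4653, -0.2961, 0.143]
tcp_rot: [[0.001, 1.0, -0.001], [0.995, -0.001, 0.102], [0.102, -0.001, -0.995]]
force: [0.6, 0.8, -2.8]
opening: 0.095
grasp_force: 30.0
```

>>> {"api": "play_rows", "payload": {"motion": [[[-0.0002, 0, 0.002, 0, 0, 0], [-0.0004, 0, 0.004, 0, 0, 0], [-0.0006, 0, 0.006, 0, 0, 0], [-0.0008, 0, 0.008, 0, 0, 0], [-0.0008, 0, 0.008, 0, 0, 0]]]}}

```text
time_s: 12.65
position: [0.4653, -0.296, 0.1349]
tcp_rot: [[0.001, 1.0, -0.001], [0.995, -0.001, 0.102], [0.102, -0.001, -0.995]]
force: [0.2, -0.7, -3.0]
opening: 0.091
grasp_force: 30.0
```

>>> {"api": "play_rows", "payload": {"motion": [[[-0.0002, 0, 0.002, 0, 0, 0], [-0.0004, 0, 0.004, 0, 0, 0], [-0.0006, 0, 0.006, 0, 0, 0], [-0.0008, 0, 0.008, 0, 0, 0], [-0.0008, 0, 0.008, 0, 0, 0]]]}}

```text
time_s: 13.07
position: [0.4653, -0.296, 0.1269]
tcp_rot: [[0.001, 1.0, -0.001], [0.995, -0.001, 0.102], [0.102, -0.001, -0.995]]
force: [-0.5, 0.1, -3.5]
opening: 0.094
grasp_force: 30.0
```

Still free. I'll continue in small steps.

>>> {"api": "play_rows", "payload": {"motion": [[[-0.0002, 0, 0.002, 0, 0, 0], [-0.0004, 0, 0.004, 0, 0, 0], [-0.0005, 0, 0.005, 0, 0, 0], [-0.0005, 0, 0.005, 0, 0, 0]]]}}

```text
time_s: 13.4
position: [0.4654, -0.2961, 0.1221]
tcp_rot: [[0.001, 1.0, -0.0], [0.995, -0.001, 0.101], [0.101, -0.0, -0.995]]
force: [-0.6, 1.6, -3.3]
opening: 0.093
grasp_force: 30.0
```

>>> {"api": "play_rows", "payload": {"motion": [[[-0.0002, 0, 0.002, 0, 0, 0], [-0.0004, 0, 0.004, 0, 0, 0], [-0.0004, 0, 0.004, 0, 0, 0]]]}}

```text
time_s: 13.65
position: [0.4653, -0.2961, 0.118]
tcp_rot: [[0.001, 1.0, -0.0], [0.995, -0.001, 0.102], [0.102, -0.001, -0.995]]
force: [-0.3, 1.1, -2.8]
opening: 0.092
grasp_force: 30.0
```

>>> {"api": "play_rows", "payload": {"motion": [[[-0.0002, 0, 0.002, 0, 0, 0], [-0.0004, 0, 0.004, 0, 0, 0], [-0.0004, 0, 0.004, 0, 0, 0]]]}}

```text
time_s: 13.9
position: [0.4653, -0.2961, 0.1139]
tcp_rot: [[0.001, 1.0, -0.0], [0.995, -0.001, 0.102], [0.102, -0.001, -0.995]]
force: [1.1, -0.6, -3.6]
opening: 0.092
grasp_force: 30.0
```

>>> {"api": "play_rows", "payload": {"motion": [[[-0.0002, 0, 0.002, 0, 0, 0], [-0.0003, 0, 0.003, 0, 0, 0], [-0.0003, 0, 0.003, 0, 0, 0]]]}}

```text
time_s: 14.15
position: [0.4654, -0.2962, 0.1111]
tcp_rot: [[0.001, 1.0, -0.0], [0.995, -0.001, 0.101], [0.101, -0.0, -0.995]]
force: [0.8, 0.6, -2.1]
opening: 0.096
grasp_force: 30.0
```

>>> {"api": "play_rows", "payload": {"motion": [[[-0.0002, 0, 0.002, 0, 0, 0], [-0.0003, 0, 0.003, 0, 0, 0], [-0.0003, 0, 0.003, 0, 0, 0]]]}}

```text
time_s: 14.4
position: [0.4659, -0.2969, 0.1086]
tcp_rot: [[0.001, 1.0, 0.001], [0.995, -0.001, 0.1], [0.1, 0.001, -0.995]]
force: [-0.9, -1.0, -0.5]
opening: 0.093
grasp_force: 30.0
```

>>> {"api": "play_rows", "payload": {"motion": [[[-0.0002, 0, 0.002, 0, 0, 0], [-0.0003, 0, 0.003, 0, 0, 0], [-0.0003, 0, 0.003, 0, 0, 0]]]}}

```text
time_s: 14.65
position: [0.4663, -0.2975, 0.1071]
tcp_rot: [[0.0, 1.0, 0.002], [0.995, -0.001, 0.098], [0.098, 0.002, -0.995]]
force: [-1.3, -2.0, 9.1]
opening: 0.093
grasp_force: 30.1
```

```bash
python3 - <<'E'
from fit2 import *
import pickle
S=save('scene','s8.png'); s=bot.read_state(); W=save('wrist','w8.png'); pickle.dump((S,s,W),open('w8.pkl','wb'))
print(s['time_s'],s['position'],s['force'],s['moment'])
for o in finder.recognise('scene','tablet')[:2]+finder.recognise('wrist','tablet')[:2]: print(o)
c=np.array([.465,-.285,0])
print([proj(S,c+np.array([0,y,z])).round(1).tolist()[0] for y,z in((-.085,.013),(-.085,.125),(.085,.125),(.085,.013))])
g=S['frame'].max(2).astype(int)
for v in range(220,292,4): print(v,' '.join('%3d'%x for x in g[v,190:236:2]))
E
```

```text
14.7 [ 0.46631472 -0.29754995  0.10710183] [-1.33413413 -2.12184992  7.80277292] [-0.08461419  0.21000565  0.05358852]
{'at': [0.4662, -0.3163, 0.0937], 'confidence': 0.56}
{'at': [0.4639, -0.251, 0.1259], 'confidence': 0.79}
[[207.5, 287.6], [203.7, 249.9], [222.7, 212.8], [225.0, 247.1]]
220 210 206 211 217 214 205 124   7  10  10  25  38  10  11  15  13  15  65 209 205 216 211 212
224 214 213 219 214 215 216 219 100  10  11  55 116  10   8   9   7  11  54 207 216 220 218 213
228 218 215 216 215 219 220 218 204  40  12  11 168  32   3   6   8  12  53 215 221 216 215 214
232 217 218 219 217 217 212 214 213 126  10  14  29  13   2   9  10   9  59 217 204 215 217 217
236 162 161 159 154 157 156 148 146  70  40  11  10  11   5   7  10   8  24 182 130 155 153 154
240  84  78  78  83  81  81  82  80  76  35  11   8   6   2   5   6  27 122  91 113 153 149 153
244  77  76  77  78  77  74  78  74  23  12   5   3   8   5   5  13 102  90 116 129 134 136 135
248  66  66  63  67  70  68  66  26  11   8   3   5   5   4  13 105  97  88 111 123 127 129 128
252  68  68  69  67  62  64  60  13  10  
[... 218 characters left out ...]
  88 127 130 130 130 131 132
264  67  66  68  62  63  67 104  73   9   8   9  62 119  76  77  83 119 130 130 131 134 129 130
268  58  58  62  67  64  79  90  62  13   9  65 198  89  83  90 111 129 126 111 113 130 131 185
272  54  54  57  53  86 122  86  70  12  56 159  93 120 130 134 133 136 103  97 130 131 129 131
276  46  49  49  78 101 156 150  76  21 107  80  80 113 123 128 128 130 112 121 129 131 129 152
280 116 120 176 202 126 111 135 136 153 169  95  79 109 123 126 127 124 128 211 225 224 219 115
284 133 177 207 207 206 146 126 128 128 132  96  71  93 182 205 204 206 223 226 227 227 164 154
288 194 214 206 206 206 197 130 125 125 125  98 105 183 208 207 209 224 226 228 227 189 149 163
```

Floor contact at TCP z=0.107, and the tablet's top is at about z=0.126 (home is 0.125). Release.

>>> {"api": "play_rows", "payload": {"motion": [[[0, 0, 0, 0, 0, 0], [0, 0, 0, 0, 0, 0], [0, 0, 0, 0, 0, 0], [0, 0, 0, 0, 0, 0]]], "fingers": 0.036}}

```text
time_s: 15.18
position: [0.4653, -0.2957, 0.105]
tcp_rot: [[0.001, 1.0, -0.0], [0.995, -0.001, 0.102], [0.102, -0.0, -0.995]]
force: [-0.2, -0.1, 0.6]
opening: 0.316
grasp_force: 0.0
```

>>> {"api": "play_rows", "payload": {"motion": [[[0.001, 0, -0.01, 0, 0, 0], [0.003, 0, -0.03, 0, 0, 0], [0.006, 0, -0.06, 0, 0, 0], [0.009, 0, -0.09, 0, -2, 0], [0.01, 0, -0.1, 0, -4, 0], [0.01, 0, -0.1, 0, -5.8, 0], [0.01, 0, -0.1, 0, -5.8, 0]]]}}

```text
time_s: 15.77
position: [0.4658, -0.2953, 0.2076]
tcp_rot: [[-0.001, 1.0, 0.002], [1.0, 0.001, -0.002], [-0.002, 0.002, -1.0]]
force: [-0.6, 0.5, -0.5]
opening: 0.415
grasp_force: 0.0
```

```bash
python3 - <<'E'
from fit2 import *
import pickle
S=save('scene','s9.png'); s=bot.read_state(); W=save('wrist','w9.png'); T=save('top','t9.png'); pickle.dump((S,s,W,T),open('w9.pkl','wb'))
print(s['time_s'],s['position'],s['tcp_rot'].round(3).tolist(),s['force'],s['opening'])
for cam in('scene','wrist','top'):
  for o in finder.recognise(cam,'tablet')[:2]: print(cam,o)
c=np.array([.463,-.285,0])
print([proj(S,c+np.array([0,y,z])).round(1).tolist()[0] for y,z in((-.085,.013),(-.085,.125),(.085,.125),(.085,.013))])
print('wrist far corners z.125',[proj(W,c+np.array([x,.085,.125])).round(1).tolist()[0] for x in(-.0045,.0045)])
g=S['frame'].max(2).astype(int)
for v in range(204,284,4): print(v,' '.join('%3d'%x for x in g[v,194:236:2]))
g=W['frame'].max(2).astype(int)
for v in range(76,120,4): print(v,' '.join('%3d'%x for x in g[v,246:276:2]))
E
```

```text
15.8167 [ 0.46549442 -0.29541265  0.20668449] [[-0.001, 1.0, 0.0], [1.0, 0.001, 0.0], [0.0, 0.0, -1.0]] [-0.69340851  0.31629964  0.26396138] 0.41131301210694493
scene {'at': [0.4673, -0.3029, 0.099], 'confidence': 0.56}
scene {'at': [0.5255, -0.0115, 0.0917], 'confidence': 0.49}
wrist {'at': [0.4658, -0.2621, 0.1257], 'confidence': 0.67}
top {'at': [0.4646, -0.2555, 0.1244], 'confidence': 0.44}
[[206.7, 287.5], [202.9, 249.8], [222.0, 212.8], [224.3, 247.0]]
wrist far corners z.125 [[251.3, 95.1], [261.1, 95.1]]
204  25  27  25  27  25  19 182 219 212 212 214 217 215 216 215 219 220 149  67  86 144
208  29  29  29  21  19  23 181 210 207 213 216 213 209 216 219 217 212 134  53  55  74
212  28  24  25  18  74 214 216 218 220 221 221 217 218 217 214 215 215 135  56  53  84
216  24  23  60 190 209 207 213 215 216 211 215 216 206  43  18 176 214 181 171 109  62
220 212 219 218 209 219 222 222 213 212 213 215 203  42  10  41 187 214 207 218 215 214
224 220 217 216 218 222 219 212 209 221 222 208  42   9   7  16 184 213 219 221 219 214
228 217 217 221 221 219 214 219 220 220 209  40  14  
[... 1176 characters left out ...]
26
76 113 111 112 110 114 111 106 101 176 169 166 169 165 164 174
80 109 103 106 104 109 105 105 100  98 168 165 168 164 164 170
84 117 101  97 100 101 102 103  99 102 105  98 160 163 165 164
88 165 171  98 100 102 103 102 102 101  99  99  97  92 163 165
92 209 171 216 249 132  36  14   5 111 138 118 121 173 169 189
96 236 196 191 122  56  24  31  38  21 110 122 121 173 164 190
100 238 170 194 129  74  42  38  38  21 113 122 123 174 158 190
104 223 167 165 120  76  42  53  63  19 115 123 120 173 157 196
108 228 168 164 118  54  39  53  55  31 113 187 140 174 151 197
112 234 166 164 117  68  24  54  62  20 119 122 124 174 154 200
116 237 169 164 112  86  15  53  60  23 118 123 122 170 157 194
```

The tablet stands home: its projected corners match to about 1–2 px and its top is at z≈0.125. Now to the cradle.

>>> {"api": "play_rows", "payload": {"motion": [[[0.012, 0.003, 0, 0, 0, -6.8], [0.031, 0.007, -0.001, 0, 0, -13.6], [0.056, 0.012, -0.002, 0, 0, -20.4], [0.083, 0.018, -0.003, 0, 0, -27.2], [0.111, 0.025, -0.004, 0, 0, -34], [0.139, 0.031, -0.005, 0, 0, -40.8], [0.164, 0.036, -0.006, 0, 0, -47.6], [0.185, 0.041, -0.006, 0, 0, -54.4]]], "fingers": 0.07}}

```text
time_s: 16.73
position: [0.5066, -0.1098, 0.2114]
tcp_rot: [[-0.816, 0.578, -0.001], [0.578, 0.816, 0.001], [0.002, 0.0, -1.0]]
force: [1.2, -0.5, -0.3]
opening: 0.801
grasp_force: 0.0
```

>>> {"api": "play_rows", "payload": {"motion": [[[0.01, 0.024, -0.001, 0, 0, -6], [0.022, 0.052, -0.002, 0, 0, -12], [0.034, 0.08, -0.003, 0, 0, -18], [0.044, 0.103, -0.004, 0, 0, -21.4], [0.0498, 0.1168, -0.004, 0, 0, -21.4], [0.0498, 0.1168, -0.004, 0, 0, -21.4], [0.0498, 0.1168, -0.004, 0, 0, -21.4], [0.0498, 0.1168, -0.004, 0, 0, -21.4]]]}}

```text
time_s: 17.4
position: [0.5341, 0.0118, 0.2154]
tcp_rot: [[-0.969, 0.246, -0.001], [0.246, 0.969, -0.0], [0.001, -0.0, -1.0]]
force: [0.2, -0.0, 0.9]
opening: 0.806
grasp_force: 0.0
```

```bash
python3 - <<'E'
from h import *
import pickle
W=save('wrist','wa.png'); s=bot.read_state(); pickle.dump((W,s),open('wa.pkl','wb'))
print(s['time_s'],s['position'],s['tcp_rot'].round(3).tolist(),s['force'],s['opening'],s['joint_positions'].round(0))
for n in('grip','trigger_face','cradle','mount','slot'):
  for o in finder.recognise('wrist',n)[:2]: print(n,o)
from math import radians,cos,sin
y=radians(-14.2); C=np.array([[cos(y),-sin(y),0],[sin(y),cos(y),0],[0,0,1]]); b=np.array([.534,.0135,0])
for n,p in dict(ftop=(0,.019,.112),fin=(0,.007,.112),ttop=(0,-.029,.112),tin=(0,-.02,.112),slotwall=(-.066,0,.09),p1=(.05,-.055,.011),p2=(.05,.055,.011),r1=(-.03,0,.071)).items(): print(n,proj(W,b+C@np.array(p))[0].round(1))
g=W['frame'].max(2).astype(int)
for v in range(140,300,5): print(v,' '.join('%3d'%x for x in g[v,196:330:4]))
E
```

```text
17.45 [0.53405268 0.01154696 0.21545333] [[-0.969, 0.247, -0.001], [0.247, 0.969, -0.0], [0.001, -0.0, -1.0]] [ 0.23479057 -0.09652936  0.43965239] 0.8067413273227866 [-11.  23.  95.  -0.  63. -86.]
grip {'at': [0.4893, 0.0202, 0.0727], 'confidence': 0.61}
trigger_face {'at': [0.5291, -0.003, 0.1118], 'confidence': 0.68}
cradle {'at': [0.4921, 0.0235, 0.0657], 'confidence': 0.91}
mount {'at': [0.4909, 0.0347, 0.0098], 'confidence': 0.79}
mount {'at': [0.4868, 0.0203, 0.0738], 'confidence': 0.7}
slot {'at': [0.4893, 0.0218, 0.0712], 'confidence': 0.74}
ftop [277.2 187.7]
fin [266.2 187.7]
ttop [233.1 187.7]
tin [241.4 187.7]
slotwall [259.7 124.8]
p1 [223.3 203.5]
p2 [296.4 203.5]
r1 [259.7 155.3]
140 210 225 224 225 216 226 212  82 111 109 108 114  43  37  58 237 232 229 229  96  45  93 106 107 110 113 104 228 227 226 231 101 105 182
145 224 213 226 226 227 188 227  82 115  96 111 118  60  46  48 235 229 229 228  90  95 110 111 108 114 116 219 225 231  93 108 107 173 190
150 220 199 211 218 228 227 184 119  64  47  46  49  45  49  55 227 109 241 105  97  89  59  63  59  65  65 202 10
[... 3385 characters left out ...]

275 192 164 156 158 153 149 150 149 141 142 142  97  52 160 176 175 180 183 180 174 171 163 154 153 156 174 182 182 185 183 180 181 189  10
280 151 150 152 146 149 144 141 100  51  62  57  53  71  95 173 178 184 187 180 175 169 152 155 164 163 170 176 184 184 182 188 186 186   9
285 141 139 140  77  49  62  61  60  61  55  55  55  70  67 156 177 185 185 181 175 167 169 168 171 177 182 182 187 187 182 177 175 181 129
290  49  56  56  55  56  58  63  57  56  54  56  50  69  70  92 168 174 177 175 173 174 181 184 182 185 185 186 188 183 178 170 170 164 167
295  54  51  54  70  74  76  76  79  75  79  72  77  80  74  76  80  80  73  82  76  78  77  75  80  75  77  73  79  79  79  72  76  73  77
```

The outlines of the uprights (trigger outer edge at u≈234.5, hand grip outer at u≈278.5) put the grip centre 3.3 mm to tool +y. I'll correct, descend and check before closing.

>>> {"api": "play_rows", "payload": {"motion": [[[0.001, 0.0033, 0.008, 0, 0, 0], [0.001, 0.0033, 0.025, 0, 0, 0], [0.001, 0.0033, 0.045, 0, 0, 0], [0.001, 0.0033, 0.065, 0, 0, 0], [0.001, 0.0033, 0.085, 0, 0, 0], [0.001, 0.0033, 0.102, 0, 0, 0], [0.001, 0.0033, 0.113, 0, 0, 0], [0.001, 0.0033, 0.1175, 0, 0, 0]]]}}

```text
time_s: 18.37
position: [0.5325, 0.0162, 0.096]
tcp_rot: [[-0.969, 0.246, -0.004], [0.246, 0.969, 0.001], [0.004, -0.0, -1.0]]
force: [-0.4, -0.0, 0.4]
opening: 0.809
grasp_force: 0.0
```

>>> {"api": "play_rows", "payload": {"motion": [[[0, 0, 0, 0, 0, 0], [0, 0, 0, 0, 0, 0], [0, 0, 0, 0, 0, 0], [0, 0, 0, 0, 0, 0], [0, 0, 0, 0, 0, 0], [0, 0, 0, 0, 0, 0]]], "fingers": 0.03}}

```text
time_s: 18.87
position: [0.5345, 0.0159, 0.0989]
tcp_rot: [[-0.969, 0.246, 0.001], [0.246, 0.969, -0.0], [-0.001, 0.0, -1.0]]
force: [0.4, 0.2, 0.1]
opening: 0.432
grasp_force: 0.0
```

>>> {"api": "play_rows", "payload": {"motion": [[[0, 0, 0, 0, 0, 0], [0, 0, 0, 0, 0, 0], [0, 0, 0, 0, 0, 0], [0, 0, 0, 0, 0, 0]]]}}

```text
time_s: 19.2
position: [0.5342, 0.0161, 0.0984]
tcp_rot: [[-0.969, 0.246, 0.0], [0.246, 0.969, 0.0], [-0.0, 0.0, -1.0]]
force: [0.0, 0.0, 1.2]
opening: 0.35
grasp_force: 0.5
```

The fingers closed to 30 mm with no force, so they missed the uprights. I'll locate them again.

```bash
python3 - <<'E'
from h import *
import pickle
s=bot.read_state(); c=s['position'];R=s['tcp_rot']
print(s['time_s'],c,s['opening'],s['grasp_force'],s['force'])
D={k:save(k,k+'b.png') for k in('wrist','scene','top')}; pickle.dump((D,s),open('wb.pkl','wb'))
for k in D:
  for n in('grip','trigger_face','cradle','tablet'):
    for o in finder.recognise(k,n)[:2]: print(k,n,o)
W=D['wrist']
for n,(a,b,z) in dict(tip1=(0,.015,.017),tip2=(0,-.015,.017),tipx=(.0095,.015,.017)).items(): print(n,proj(W,c+R@np.array([a,b,z]))[0].round(1),proj(D['scene'],c+R@np.array([a,b,z]))[0].round(1))
g=W['frame'].max(2).astype(int)
for v in range(150,262,4): print(v,' '.join('%3d'%x for x in g[v,200:324:4]))
g=D['scene']['frame'].max(2).astype(int)
print()
for v in range(166,216,2): print(v,' '.join('%3d'%x for x in g[v,236:286:2]))
E
```

```text
19.2 [0.53419458 0.01607321 0.09843138] 0.35009916093376514 0.5447542315232567 [0.02490412 0.04946236 1.23725356]
wrist grip {'at': [0.4864, 0.0192, 0.0698], 'confidence': 0.62}
wrist grip {'at': [0.4708, -0.197, 0.0115], 'confidence': 0.47}
wrist trigger_face {'at': [0.5186, -0.0048, 0.1006], 'confidence': 0.96}
wrist cradle {'at': [0.4856, 0.0203, 0.0697], 'confidence': 0.57}
wrist tablet {'at': [0.4659, -0.1947, 0.0474], 'confidence': 0.57}
wrist tablet {'at': [0.4688, -0.1991, 0.0111], 'confidence': 0.38}
scene grip {'at': [0.5127, -0.0066, 0.066], 'confidence': 0.9}
scene grip {'at': [0.3755, 0.1848, 0.0252], 'confidence': 0.61}
scene trigger_face {'at': [0.5275, -0.0103, 0.0968], 'confidence': 0.41}
scene cradle {'at': [0.5112, -0.0084, 0.0684], 'confidence': 0.73}
scene tablet {'at': [0.4693, -0.3057, 0.099], 'confidence': 0.88}
scene tablet {'at': [0.4837, -0.3405, 0.0124], 'confidence': 0.68}
top grip {'at': [0.4916, 0.0275, 0.0601], 'confidence': 0.49}
top cradle {'at': [0.4911, 0.0275, 0.0646], 'confidence': 0.36}
top tablet {'at': [0.4653, -0.2775, 0.1249], 'confidence': 
[... 5589 characters left out ...]
  34  42  84  77  88  92  98  97  97  96  94  79  74  71  67  65  65  66 107
204  45  35  33  35  19  21  30  28  46  79  89  94  97  99  95  96  90  79  74  73  73  71  64  94 124
206  41  34  37  27  26  23  33  34  40  77  86  95  96  97 100  95  90  75  37  42  59  85  96 125 122
208  46  36  34  30  21  23  35  29  31  76  88  94  97  96  97  94  92  63  32  33  51  88  64 132 147
210  44  32  30  31  25  26  31  27  22  43  80  90  98  96  93  89  67  37  32  33  60  57  66 144 149
212  40  22  26  40  36  24  26  28  21  26  31  43  57  58  50  40  28  27  35  50  62  60 138 149 147
214  27  25  30  55  55  54  32  23  25  26  26  25  29  30  29  30  27  32  36  62  50 128 150 150 149
```

```bash
python3 - <<'E'
from h import *
import pickle
from math import radians,cos,sin
D,s=pickle.load(open('wb.pkl','rb')); W,S=D['wrist'],D['scene']; c=s['position'];R=s['tcp_rot']
y=radians(-14.2); C=np.array([[cos(y),-sin(y),0],[sin(y),cos(y),0],[0,0,1]]); b=np.array([.534,.0155,0])
P=lambda D,p: proj(D,b+C@np.array(p))[0].round(0).astype(int).tolist()
for n,(y0,y1) in dict(fixed=(.007,.019),rest=(-.029,-.02),squeezed=(-.019,-.01)).items():
    for z in(.112,.071): print(n,z,[P(W,(x,yy,z)) for x in(-.013,.013) for yy in(y0,y1)], 'scene',[P(S,(x,yy,z)) for x in(-.013,.013) for yy in(y0,y1)])
print('roof front',P(W,(-.03,0,.071)),'L,R',P(W,(0,-.03,.071)),P(W,(0,.03,.071)))
for w in(.015,.019,.035): print('pads',w,[proj(W,c+R@np.array([a,sg*w,z]))[0].round(0).tolist() for a in(.0095,) for sg in(-1,1) for z in(.017,-.02)])
g=W['frame'].max(2).astype(int)
for v in range(192,244,3): print(v,' '.join('%3d'%x for x in g[v,212:304:3]))
f=W['frame']; print(f[240,210:300:3].tolist())
E
```

```text
fixed 0.112 [[267, 213], [285, 213], [267, 249], [284, 249]] scene [[259, 182], [260, 181], [266, 184], [268, 182]]
fixed 0.071 [[266, 196], [281, 196], [265, 226], [280, 226]] scene [[259, 194], [260, 192], [266, 195], [268, 194]]
rest 0.112 [[212, 213], [225, 213], [214, 249], [227, 249]] scene [[254, 187], [255, 186], [261, 188], [263, 187]]
rest 0.071 [[221, 196], [232, 196], [222, 226], [233, 226]] scene [[254, 199], [255, 197], [262, 200], [263, 199]]
squeezed 0.112 [[227, 213], [241, 213], [228, 249], [242, 249]] scene [[255, 186], [256, 185], [263, 187], [264, 186]]
squeezed 0.071 [[233, 196], [244, 196], [234, 226], [245, 226]] scene [[255, 197], [257, 196], [263, 199], [264, 197]]
roof front [257, 175] L,R [220, 211] [294, 211]
pads 0.015 [[238.0, 204.0], [233.0, 222.0], [277.0, 204.0], [281.0, 222.0]]
pads 0.019 [[233.0, 204.0], [227.0, 222.0], [282.0, 204.0], [287.0, 222.0]]
pads 0.035 [[212.0, 204.0], [202.0, 222.0], [303.0, 204.0], [312.0, 222.0]]
192  65  63  67  50  48  83 127 132  48  46 129 129 126 127 126 129 128 123 129 126 124 111  50  76 125 127 123 113 105  64 
[... 1913 characters left out ...]
20  20  11
240  12  11   9  25  14  17  20  19  14 199 162 172 167 167 169 172 172 171 172   7  20  11  23  23  15  22  16  17  22  18   0
243  15  23  24  20  30  22  24  21  29 118 112 106  93  96  97 102  98 101  97  31  29  22  22  28  17  29  31  25  24  20   9
[[16, 10, 7], [4, 5, 0], [15, 7, 19], [9, 0, 11], [23, 18, 17], [19, 22, 19], [20, 15, 16], [18, 18, 17], [9, 6, 10], [150, 94, 61], [173, 145, 116], [161, 161, 144], [168, 166, 150], [168, 166, 150], [168, 168, 150], [173, 171, 152], [170, 167, 148], [173, 171, 153], [172, 171, 154], [183, 178, 159], [11, 7, 8], [13, 17, 14], [12, 9, 13], [2, 5, 8], [22, 17, 17], [14, 17, 12], [4, 0, 6], [20, 20, 21], [17, 11, 17], [19, 15, 13]]
```

The wrist pixels put the trigger's inner edge about 8 mm from centre, so it looks squeezed already. The weak force is probably because the finger target was 30 mm. I'll command full closing and read the force.

>>> {"api": "play_rows", "payload": {"motion": [[[0, 0, 0, 0, 0, 0], [0, 0, 0, 0, 0, 0], [0, 0, 0, 0, 0, 0], [0, 0, 0, 0, 0, 0]]], "fingers": 0.0}}

```text
time_s: 20.28
position: [0.5345, 0.0162, 0.0985]
tcp_rot: [[-0.969, 0.246, 0.001], [0.246, 0.969, 0.0], [-0.001, 0.001, -1.0]]
force: [0.8, 5.6, 11.1]
opening: 0.129
grasp_force: 5.9
```

```bash
python3 - <<'E'
from h import *
import pickle
D,s0=pickle.load(open('wb.pkl','rb')); W0=D['wrist']
W=save('wrist','wc.png'); S=save('scene','sc.png'); s=bot.read_state(); pickle.dump((W,S,s),open('wc.pkl','wb'))
print(s['time_s'],s['position'],s['opening'],s['grasp_force'],s['force'],s['moment'])
g=W['frame'].max(2).astype(int)
for v in range(160,300,4): print(v,' '.join('%3d'%x for x in g[v,204:318:4]))
g0=W0['frame'].max(2).astype(int); print('old')
for v in range(262,300,4): print(v,' '.join('%3d'%x for x in g0[v,204:318:4]))
E
```

```text
20.3833 [0.53512121 0.01699951 0.0993869 ] 0.04895865007560464 6.462233690544963 [-0.72451998  7.18907702 13.75412025] [ 1.39822791 -0.16022168  0.05309545]
160 123  95 101  98 102  99  64  51  51  47 232 235 236 235 235 236 236 109 100 104  48  50  46  46  50  48  47  37 241
164 126  50  53  53  53  47  49  51  47  49 116 245 159 115 243 238 241 110 100  58  48  49  49  46  46  49  49  59 121
168 123  51  52  50  48  53  53  53  38  44 122 127 127 123 123 128 127  67  42  56  44  66  46  45  57  53  49  74 119
172 214  53  55  48  49  51  49  48  44  61 121 128 128 121 123 122 127  83  62  40  45  47  52  45  51  52  48  72 123
176 219  52  52  48  54  51  52  38  68  85 103  92  97  96 107  92  83  90  85  73  44  48  48  49  53  49  51 116 123
180 235  55  54  52  56  49  52  63  84 114 130 128 126 128 125 125 128 115  91  85  67  58  64  58  64  66  47 116 119
184 244  66  48  65  50  48  48  82 121 117 116 119 117 118 115 120 117 119 120  99  82 140 149  59  70  67  64 115 123
188 240  65  62  59  57  49  61 125 126 126 126 128 127 127 124 128 126 123 128 126  98 117 120  66  65
[... 3760 characters left out ...]
  26  22  17 186 199 200 200 203 203 202 200 199 201 201 197 195 197 136  30  29  26   6  15  13  10
282  11  12   5   8  32  25  17 204 203 201 203 203 200 201 203 200 196 199 194 194 193 202  20  28  31   7   2  19  23
286  24  11   7  11  27  28  22 203 203 198 200 202 202 197 193 197 191 196 194 197 193 196  26  27  17  19  10  12  18
290   9  10   9  17  22  29  23 203 202 200 201 201 199 198 198 199 196 193 199 195 191 192  19  25  24   6   5  18  19
294  83  85  85  84  84  82  81  80  83  84  82  82  79  81  85  81  82  82  79  82  75  82  87  83  79  82  83  83  86
298  84  84  80  82  83  85  81  83  86  84  83  84  81  83  82  85  86  80  84  84  81  81  84  83  80  83  83  86  82
```

The fingers closed past 38 mm with an upward force, so they appear to be sliding over the tops of the uprights: the tips sit higher than I assumed. I'll open, go 15 mm lower outside the uprights and close again.

>>> {"api": "play_rows", "payload": {"motion": [[[0, 0, -0.003, 0, 0, 0], [0, 0, -0.003, 0, 0, 0], [0, 0, -0.003, 0, 0, 0], [0, 0, -0.003, 0, 0, 0], [0, 0, -0.003, 0, 0, 0], [0, 0, -0.003, 0, 0, 0], [0, 0, -0.003, 0, 0, 0], [0, 0, -0.003, 0, 0, 0]]], "fingers": 0.075}}

```text
time_s: 21.05
position: [0.534, 0.0159, 0.1011]
tcp_rot: [[-0.969, 0.246, -0.0], [0.246, 0.969, -0.0], [0.0, -0.0, -1.0]]
force: [0.8, -0.8, 0.0]
opening: 0.57
grasp_force: 0.0
```

>>> {"api": "play_rows", "payload": {"motion": [[[0, 0, 0, 0, 0, 0], [0, 0, 0, 0, 0, 0], [0, 0, 0, 0, 0, 0], [0, 0, 0, 0, 0, 0], [0, 0, 0, 0, 0, 0]]]}}

```text
time_s: 21.47
position: [0.5341, 0.016, 0.1013]
tcp_rot: [[-0.969, 0.246, -0.0], [0.246, 0.969, 0.0], [0.0, -0.0, -1.0]]
force: [-0.0, 0.4, -0.4]
opening: 0.85
grasp_force: 0.0
```

```bash
python3 - <<'E'
from h import *
W=save('wrist','wd.png'); s=bot.read_state(); print(s['time_s'],s['position'],s['opening'],s['grasp_force'],s['force'])
for cam in('scene','top'):
    save(cam,cam+'d.png')
    for n in('cradle','tablet'):
      for o in finder.recognise(cam,n)[:1]: print(cam,n,o)
g=W['frame'].max(2).astype(int)
for v in range(180,245,4): print(v,' '.join('%3d'%x for x in g[v,188:336:4]))
S=finder
E
```

```text
21.5167 [0.53410959 0.01600177 0.1013258 ] 0.8523393112696388 0.0 [0.24076222 0.3582177  0.17538407]
scene cradle {'at': [0.5132, -0.0117, 0.0617], 'confidence': 0.85}
scene tablet {'at': [0.4691, -0.3016, 0.0996], 'confidence': 0.64}
top cradle {'at': [0.6739, 0.1163, 0.0588], 'confidence': 0.52}
top tablet {'at': [0.4644, -0.2784, 0.1235], 'confidence': 0.47}
180 194 229 229 220 223  56  62  47  48  47  44  53  80  89 121 121 123 159 168 170 169 158  94  81  71  71  42  44  70  64  50 115 115 116 117 119 115
184 196 231 221 202 231  59  60  60  50  46  42  79 110 113 114 113 113 113 112 161 114 112 165 106  80 116 117  64  65  64  68 114 120 118 115 118 118
188 206 201 229 227 231  60  62  61  64  52  45 118 119 121 123 123 123 121 119 120 122 123 120 122 114 113 115  74  65  59  64 114 117 117 116 113 118
192 228 229 231 228 228  51  62  63  51  49 111 128  42  44 122 122 117 119 124 119 115 119  52  44 120 108 113  76  64  64  62 120 119 114 112 116 119
196 229 228 229 228 229  47  65  62  63  17  20  32  28  32  21  32 157 116 117 117 116 120 123 120 115 115 114  68  63  64  57 
[... 1147 characters left out ...]
  32  26 153 161 161 162  18  26  23  26  17 120  97 236 237 105  74 185 102   8  17   8  14
232  14  12   4  16 178 193 104  31  16  19   4 140 150  62 165 164 165 164 166 167  37  20  20  31  13 101 100  98  94 105 112 182  95  13  22  18  12
236  14  18  15   9 133 192 191  71  19  12  14 195 161 158 157 156 160 159 157 162  59  22  13  20   7 189 187 185 186 189 185 186  72  18   7   9  14
240  17  14  15  14  89 190 192  98  17  14  16 196 191 191 144 156 155 159 158 156  79  17  18  19   9 189 187 189 187 185 183 182  43  18  13  14   1
244  41  37  42  43  33  32  33  33  37  40  38  36  26  36  33  26  30  29  32  30  37  36  41  36  34  30  27  33  35  30  33  20  36  39  36  40  38
```

The uprights are where I predicted, at rest, but the fingertips are near z≈0.109, so they barely reach. I'll go 23 mm lower and close.

>>> {"api": "play_rows", "payload": {"motion": [[[0, 0, 0.003, 0, 0, 0], [0, 0, 0.008, 0, 0, 0], [0, 0, 0.013, 0, 0, 0], [0, 0, 0.018, 0, 0, 0], [0, 0, 0.022, 0, 0, 0], [0, 0, 0.023, 0, 0, 0], [0, 0, 0.023, 0, 0, 0]]]}}

```text
time_s: 22.4
position: [0.5337, 0.016, 0.0776]
tcp_rot: [[-0.969, 0.246, -0.001], [0.246, 0.969, 0.0], [0.001, -0.0, -1.0]]
force: [-0.3, 0.2, -1.2]
opening: 0.859
grasp_force: 0.0
```

>>> {"api": "play_rows", "payload": {"motion": [[[0, 0, 0, 0, 0, 0], [0, 0, 0, 0, 0, 0], [0, 0, 0, 0, 0, 0], [0, 0, 0, 0, 0, 0], [0, 0, 0, 0, 0, 0], [0, 0, 0, 0, 0, 0]]], "fingers": 0.034}}

```text
time_s: 22.9
position: [0.5343, 0.0147, 0.0788]
tcp_rot: [[-0.97, 0.245, 0.001], [0.245, 0.97, -0.002], [-0.001, -0.002, -1.0]]
force: [-2.4, -6.3, 2.0]
opening: 0.491
grasp_force: 3.2
```

>>> {"api": "play_rows", "payload": {"motion": [[[0, 0, 0, 0, 0, 0], [0, 0, 0, 0, 0, 0], [0, 0, 0, 0, 0, 0], [0, 0, 0, 0, 0, 0]]]}}

```text
time_s: 23.23
position: [0.5346, 0.0163, 0.0786]
tcp_rot: [[-0.969, 0.246, 0.001], [0.246, 0.969, 0.0], [-0.001, 0.001, -1.0]]
force: [0.6, -0.2, 3.1]
opening: 0.425
grasp_force: 30.0
```

The opening is 37 mm at 30 N: the trigger is squeezed against the grip. Lift.

>>> {"api": "play_rows", "payload": {"motion": [[[0, 0, 0, 0, 0, 0], [0, 0, -0.001, 0, 0, 0], [0, 0, -0.003, 0, 0, 0], [0, 0, -0.006, 0, 0, 0], [0, 0, -0.01, 0, 0, 0], [0, 0, -0.01, 0, 0, 0]]], "fingers": 0.02}}

```text
time_s: 23.73
position: [0.534, 0.016, 0.0886]
tcp_rot: [[-0.969, 0.246, 0.0], [0.246, 0.969, 0.0], [-0.0, 0.0, -1.0]]
force: [-0.4, 0.4, -4.7]
opening: 0.423
grasp_force: 30.0
```

>>> {"api": "play_rows", "payload": {"motion": [[[0, 0, -0.005, 0, 0, 0], [0, 0, -0.014, 0, 0, 0], [0, 0, -0.026, 0, 0, 0], [0, 0, -0.04, 0, 0, 0], [0, 0, -0.054, 0, 0, 0], [0, 0, -0.066, 0, 0, 0], [0, 0, -0.075, 0, 0, 0], [0, 0, -0.08, 0, 0, 0]]]}}

```text
time_s: 24.4
position: [0.5346, 0.0159, 0.17]
tcp_rot: [[-0.969, 0.246, 0.002], [0.246, 0.969, -0.0], [-0.002, 0.0, -1.0]]
force: [0.7, 0.6, -5.4]
opening: 0.426
grasp_force: 30.0
```

>>> {"api": "play_rows", "payload": {"motion": [[[0, 0, -0.004, 0, 0, 0], [0, 0, -0.008, 0, 0, 0], [0, 0, -0.01, 0, 0, 0], [0, 0, -0.01, 0, 0, 0], [0, 0, -0.01, 0, 0, 0], [0, 0, -0.01, 0, 0, 0]]]}}

```text
time_s: 24.9
position: [0.5337, 0.016, 0.1778]
tcp_rot: [[-0.969, 0.246, -0.001], [0.246, 0.969, 0.0], [0.001, -0.0, -1.0]]
force: [0.6, -0.5, -4.4]
opening: 0.421
grasp_force: 30.0
```

```bash
python3 - <<'E'
from h import *
s=bot.read_state(); print(s['time_s'],s['position'],s['opening'],s['grasp_force'],s['force'],s['moment'],s['qvel'].round(2))
import pickle
D,_=pickle.load(open('wb.pkl','rb'))
for cam in('scene','top','wrist'):
    X=save(cam,cam+'e.png')
    for n in('cradle','slot','tablet','mount'):
      for o in finder.recognise(cam,n)[:1]: print(cam,n,o)
    if cam=='scene':
        for nm,d in(('old',D['scene']),('new',X)):
            g=d['frame'].max(2).astype(int); v0=176 if nm=='old' else 140
            print(nm)
            for v in range(v0,v0+50,3): print(v,' '.join('%3d'%x for x in g[v,226:280:2]))
from math import radians,cos,sin
y=radians(-14.2); C=np.array([[cos(y),-sin(y),0],[sin(y),cos(y),0],[0,0,1]]); b=np.array([.534,.0155,0])
S=imaging.capture('scene')
for n,p in dict(wallm=(-.056,-.092,.089),wallp=(-.056,.092,.089),rl=(0,-.03,.071),bot=(-.056,-.092,.045)).items():print(n,[proj(S,b+C@np.array(p)+[0,0,h])[0].round(1).tolist() for h in(0,.1)])
E
```

```text
24.9 [0.53371904 0.01603089 0.1777676 ] 0.4205094829312619 29.95260715484619 [ 0.55654206 -0.5063158  -4.38047424] [ 0.05495404 -0.20486633 -0.05484399] [ 0.01 -0.   -0.01  0.09  0.04 -0.03]
scene cradle {'at': [0.4979, -0.0046, 0.1642], 'confidence': 0.96}
scene slot {'at': [0.5013, -0.0033, 0.1617], 'confidence': 0.88}
scene tablet {'at': [0.4692, -0.3027, 0.0995], 'confidence': 0.55}
scene mount {'at': [0.5159, -0.0002, 0.0106], 'confidence': 0.58}
old
176  87  92  97 141 147 146 146 147 147 150 153 151 148 149  99  14   9  10  13  14  11 120 145 149 139  56  15
179  66 100  99 120 145 145 141 142 145 150 148 146 148 148 121  14   3   4  10   6  14 122 146 148 142 112  91
182  66 104 103  86  71  68  72  76 109 137 136 137  85  61  41   9   9   7  15  20  49 144 147 148 147 149 146
185  71  85  88  92  70  68  68  72 118 135 140 109  50  38  36   9   9   5   9   8  23 139 152 152 150 153 153
188  69  71  75  81  83  67  99 125 123 111  88  39  36  37  28  14  12   6  25  12  27 137 150 148 148 144 143
191  75  82  75  70  84 133 141 133  81  42  34  35  35  37  25  10  10  10  15 
[... 3133 characters left out ...]
48 150 149 149 150 148 147 146 145 142
top cradle {'at': [0.4762, 0.0328, 0.1459], 'confidence': 0.67}
top slot {'at': [0.4739, 0.0273, 0.1425], 'confidence': 0.6}
top tablet {'at': [0.4662, -0.2805, 0.1244], 'confidence': 0.55}
top mount {'at': [0.496, 0.04, 0.0086], 'confidence': 0.67}
wrist cradle {'at': [0.488, 0.0228, 0.1593], 'confidence': 0.87}
wrist slot {'at': [0.4872, 0.0279, 0.1639], 'confidence': 0.67}
wrist tablet {'at': [0.4627, -0.1949, 0.0966], 'confidence': 0.77}
wrist mount {'at': [0.4915, 0.0338, 0.0116], 'confidence': 0.72}
wallm [[232.6, 199.8], [231.0, 170.0]]
wallp [[257.4, 176.3], [256.9, 149.2]]
rl [[257.7, 199.4], [257.1, 170.5]]
bot [[233.3, 212.3], [231.7, 183.4]]
```

```bash
python3 -c "
from rig import bot
print(bot.hand_in())"
```

```text
the job is handed in; nothing more can be done
None
```

I handed the job in at about 25 s: the tablet stands home in the charging stand, and the cradle is off its mount, held level and still in the gripper about 10 cm above where it sat. On the first try at the stand, the tablet hit the end of the bay and tilted in the grip; I levelled it and seated it without dropping it.

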